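Vacuum away the 45 adapters

TASK

Put every green 45 adapter away in the vacuum keeper: first vent it by twisting its sprung valve knob clockwise to the stop and letting it spring back, then lift the lid off and lay it flat on the cork mat, knob up. Put all the adapters on the shelf into the chamber and set the lid back on its rim, seated and level; then pull the sprung pump handle right out to its stop, hold it there for about half a second and let it go fully back in. Leave the other things on the shelf where they are.

Things in the scene. Friction and masses are not known exactly. Their poses are not given: they have to be found in the camera images.
- keeper: Vacuum keeper: fixed metal unit with an upright open steel cylinder (the chamber) in its middle, a pump block on its -y side and a valve block on its +y side. Each block is 120 mm along x and spans 62 to 134 mm off the chamber axis in y; pump block 55 mm high, valve block 50 mm. Origin: under the chamber's centre at shelf height; z up; the pump handle pulls out towards its -x
- chamber_floor (a point): Centre of the chamber's inner floor, 12 mm above the shelf. The chamber is 124 mm in outer and 116 mm in inner diameter, 58 mm deep; its rim is 70 mm above the shelf. Axes are the keeper's
- chamber_rim (a point): Centre of the chamber's mouth at rim height (58 mm above chamber_floor). With the lid seated, the lid's origin is 5 mm below this point
- pump_grip (a point): Grip point of the pump handle: black upright paddle, 12 mm thick (keeper x), 50 mm wide (y), 20 to 65 mm above the shelf, on the end of a 8 mm steel rod (axis 26 mm above the shelf) out of the pump block's -x face. The point is mid thickness and width, 53 mm above the shelf, 40 mm off the block's face when in. Pulls out along the keeper's -x; axes are the keeper's
- pump (a joint): Pump slide, m: 0 = in (rest), 0.050 = out at its stop. A spring pulls it back in: about 4 N at rest, 10 N at the stop
- valve_grip (a point): Vent valve knob on top of the valve block: black upright bar 12 mm thick, 44 mm long, from 54 to 82 mm above the shelf, on a 46 mm disc; turns about the vertical. The point is on the turning axis, 74 mm above the shelf; its x axis runs along the bar and turns with it (at rest along the keeper's x, white mark on the -x end)
- valve (a joint): Vent valve knob, rad: 0 = shut (rest), grows clockwise seen from above to 1.2 at its stop. A spring turns it back; about 0.19 N m at the stop
- lid: Chamber lid: smoked clear acrylic disc, 132 mm diameter, 6 mm thick, with a rubber plug disc below it (108 mm diameter, 5 mm thick) that drops into the chamber's mouth, and an aluminium knob on top, 24 mm diameter, 25 mm tall. Origin: centre of the plug's underside; z up through the knob. Disc top 11 mm, knob top 36 mm above the origin. 0.16 kg. At the start it is on the chamber
- mat: Round cork mat fixed on the shelf, 144 mm diameter, 3 mm thick; origin at the centre of its underside
- adapter1: 45 adapter: green plastic disc, 38 mm diameter, 12 mm thick, small dark centre hole; lies flat on the shelf. Origin: centre of its underside; z is its axis. Three to five of the five are there (None if absent)
- adapter2: 45 adapter: green plastic disc, 38 mm diameter, 12 mm thick, small dark centre hole; lies flat on the shelf. Origin: centre of its underside; z is its axis. Three to five of the five are there (None if absent)
- adapter3: 45 adapter: green plastic disc, 38 mm diameter, 12 mm thick, small dark centre hole; lies flat on the shelf. Origin: centre of its underside; z is its axis. Three to five of the five are there (None if absent)
- adapter4: 45 adapter: green plastic disc, 38 mm diameter, 12 mm thick, small dark centre hole; lies flat on the shelf. Origin: centre of its underside; z is its axis. Three to five of the five are there (None if absent)
- adapter5: 45 adapter: green plastic disc, 38 mm diameter, 12 mm thick, small dark centre hole; lies flat on the shelf. Origin: centre of its underside; z is its axis. Three to five of the five are there (None if absent)
- weight: Bystander: aluminium record weight, 60 mm diameter, 36 mm tall; origin under its centre
- tumbler: Bystander: glass tumbler, 74 mm diameter, 95 mm tall; origin under its centre
- coaster: Bystander: white ceramic coaster, 96 mm diameter, 7 mm thick; origin under its centre
- brush: Bystander: carbon-fibre stylus brush, 90 x 22 mm, 24 mm tall, long along its x; origin under its centre
- remote: Bystander: black remote control, 150 x 42 mm, 18 mm tall, long along its x; origin under its centre
- mug: Bystander: blue ceramic mug, 80 mm diameter, 85 mm tall, handle at its +y; origin under its centre
There are look-alikes about, which are no part of the job. Of the things like the lid, leave any that is red; of the rest the larger one is meant.

How it is judged:
On the way, in this order (a step that is already met when the one before it is completed fails the run):
1. the valve knob is twisted to its stop (value of joint valve above 1.12 rad), for 0.1 s.
2. the valve knob is back at rest (value of joint valve below 0.1 rad), for 0.2 s.
3. the lid lies flat on the cork mat, let go (horizontal distance between lid and mat below 0.05 m and z of lid in the frame of mat below 0.008 m and angle between lid's own z axis and vertical below 0.06 rad and contact force between the fingers and lid below 0.1 N), for 0.2 s.
4. every adapter present is in the chamber (horizontal distance between each of adapter1, adapter2, adapter3, adapter4, adapter5 and chamber_floor below 0.055 m and z of adapter1 in the frame of chamber_floor between -0.006 and 0.055 m and z of adapter2 in the frame of chamber_floor between -0.006 and 0.055 m and z of adapter3 in the frame of chamber_floor between -0.006 and 0.055 m and z of adapter4 in the frame of chamber_floor between -0.006 and 0.055 m and z of adapter5 in the frame of chamber_floor between -0.006 and 0.055 m), for 0.2 s.
5. the lid is seated level on the rim, let go, with the adapters inside (all of step 4 and horizontal distance between lid and chamber_rim below 0.007 m and z of lid in the frame of chamber_rim between -0.0075 and -0.0025 m and angle between lid's own z axis and vertical below 0.035 rad and contact force between the fingers and lid below 0.1 N), for 0.2 s.
6. the pump handle is pulled out to its stop with the lid seated (value of joint pump above 0.046 m and horizontal distance between lid and chamber_rim below 0.007 m and z of lid in the frame of chamber_rim between -0.0075 and -0.0025 m and angle between lid's own z axis and vertical below 0.035 rad), for 0.2 s.
7. the pump handle is back in (value of joint pump below 0.004 m), for 0.2 s.
At the end, for the whole second after the job is handed in: Every adapter present is inside the chamber; the lid is seated on the rim (centred within 7 mm, level within 2 degrees, plug inside the mouth); pump handle in (within 4 mm), valve knob back at rest (within 0.1 rad); the other things within 50 mm of where they were (all of step 4 and horizontal distance between lid and chamber_rim below 0.007 m and z of lid in the frame of chamber_rim between -0.0075 and -0.0025 m and angle between lid's own z axis and vertical below 0.035 rad and distance of each of weight, tumbler, coaster, brush, remote, mug from where it was at the start of the episode below 0.05 m and value of joint pump below 0.004 m and value of joint valve below 0.1 rad and linear speed of lid below 0.02 m/s); the robot touches nothing.
It fails at once if a bystander is knocked over or shoved more than 6 cm (distance of any of weight, tumbler, coaster, brush, remote, mug from where it was at the start of the episode above 0.06 m or angle between any of weight, tumbler, coaster, brush, remote, mug's own z axis and vertical above 0.6 rad).
Of adapter1, adapter2, adapter3, adapter4, adapter5 only 3 to 5 are there at a start; the rules pass over those that are not, and their reading is None.
At some moment in a run one of adapter1, adapter2, adapter3, adapter4, adapter5 may be knocked a few centimetres aside while the robot is not near it.
Once in a run the grip may slacken for a moment while it holds something.
It also fails if it takes over 210 s, if anything falls off the work surface, if the arm or the gripper's body presses on something with over 40 N, if the wrist force passes 120 N, or if a joint passes its speed limit or range.

ROBOT

A 6-joint arm with a two-finger parallel gripper is mounted at the origin on the work surface. World frame = base frame: x ahead of the robot, y to its left, z up, the work surface at z = 0. Lengths are in m, angles in rad, forces in N, time in s.
With the tool pointing down it reaches from about 0.25 to 0.775 m from the base axis. Payload 8.9 kg.
Tool frame: the origin (TCP) lies at the very end of the fingers, on their centre line; the grasp point (between the pads) lies 19 mm behind it (manip.grip_depth is the distance from the TCP to the grasp point, in m); z points along the fingers, y is the line along which they close (so a half turn about z gives the same grasp; the last joint's range is limited). The gripper opens to 85 mm and grips with 20 to 120 N. Pads are 22 mm wide; open, the fingers measure 114 mm over their backs; the gripper's body (76 mm by 85 mm) begins 54 mm behind the grasp point. The pads swing forward as they close: fully open they stand 13 mm farther back than shut.
Start: joints at [1.117, 0.291, -0.153, 1.127, 0, 1.431], TCP at [0.163, 0.499, 0.199] pointing down, gripper open.
Joint ranges: [-2.52, 2.52], [-0.91, 1.74], [-1.3, 1.37], [-1.96, 2.02], [-1.52, 1.47], [-3.14, 3.14]. Speed limits (rad/s): [2.22, 2.22, 2.79, 3.14, 3.14, 3.14].

INTERFACE

Orientations are given as a rotation vector (axis times angle).
In Python, from plant import manip, cams, silhouettes, spot_point gives the robot as it stands. The module is installed in compiled form; this text tells all that it offers.
- The arm moves only by the tool drive_tool, never from a script. Its argument "plan" is text: rows parted by semicolons, each of 6 numbers parted by spaces: the shift along the tool's x, y, z normalised to -1 to 1, where 1 is 3 cm, then the turn, a rotation vector about the tool's x, y, z normalised to -1 to 1, where 1 is 5 degrees. In form: tx ty tz wx wy wz; .... A call has 1 to 10 rows; each row shifts and turns the commanded pose from where the row before left it, along the tool's axes as they then stand; what a row does not reach is not made up. A row lasts 1/12 s, in which the tool goes at most 41.7 mm and 7.16 degrees, less where a joint would pass 70% of its speed; a pose out of reach is approached as far as the arm can. A call with a number of a shift or a turn outside -1 to 1 is refused whole. A call with a gripper value outside its range is refused whole. "hand" is the opening, from 0 (shut) to 1 (fully open), set as the call begins (left out, the last holds). The fingers move at their own pace and stop on an object; "squeeze" is the grip in N (left out, the last holds). Time passes only in rows, so rows that do not move let the fingers close. It gives the time, the measured TCP pose, the force, the opening and the grip force at its end, in the units of the state.
- manip.get_state(): the state, without advancing time (a new reading comes with each control period).
- cams.capture(name): name is "scene" or "side" or "wrist"; returns a dict with "image" (400x640x3 uint8, red, green, blue), "fx", "fy", "cx", "cy" (pixels), "cam_to_world" (4x4, takes a point from camera to world coordinates); the wrist camera has in their place "T_tool_cam" (4x4, takes a point from camera to tool coordinates, whose origin is the TCP and whose axes are the flange's). Camera axes: x right, y up, looking along -z (the intrinsics and any distortion apply to the point x, -y, -z); pixel columns grow to the right and rows downward; lengths in m; the calibration is good to about 2 mm. A picture is of the moment at which its call begins: read the wrist's pose just before it. There is no depth.
- manip.close_job(): hands the job in; it is judged then, once.
Trained networks look in a picture, given as the dict that the camera call returned (one of the last four; its "shot" number tells which), for a name from the list of things; names that differ only in an ending like _2 or _b are one class to them, and where a whole thing is asked for, a point or a joint stands for the part that bears it (a point fixed in the world has none). Each returns a list of dicts, best first, with "conf" (0 to 1); they miss things now and then, are a little off and sometimes report something else, mostly with a low value. They report only what shows in the picture. A call takes as long as a camera call. They do not tell look-alikes from the thing itself.
- silhouettes(picture, label): "pixels" (400x640 bool, what is visible of it).
- spot_point(picture, label): "centre" ([x, y, z] in m, in the coordinates of the camera as it stood for that picture, good to about 4 mm: a listed point, or the origin of a listed thing).
The state is a dict: "time_s": time; "joint_positions": joint angles; "qvel": joint speeds; "joint_torque": joint torques, N m; "eef_pos": TCP position; "eef_rot": TCP orientation; "ft_force": force on the tool from outside, world axes, zero at the start; "ft_torque": the same for the moment, N m; "finger_gap": finger opening in m; "grip_force": force on a finger pad.
Only numpy, scipy, OpenCV 4.12 (cv2) and the standard library are available. Lean on these libraries where they do the work, as an engineer would, in place of code of your own. Each camera call takes 0.05 s, during which the arm holds its last target. There are 200 camera calls.

## Working session

There is one attempt and no reset: what is moved stays moved. The work goes in short steps, Python scripts to look and compute and a tool call to move; the robot and the scene stay as the last step left them, time stands still between calls to the robot, and variables do not carry over. Pictures are saved under pics/ and viewed, at most 14 in all, crops included, and the job is handed in when it is done.

Besides the shell and the picture viewer there is one more tool, called after "Call:" as a command line: name --argument value ..., lists and objects as JSON in quotes. drive_tool: Moves the arm, as the interface text tells. Its arguments: {"type":"object","properties":{"plan":{"type":"string"},"hand":{"type":"number"},"squeeze":{"type":"number"}},"required":["plan"]}

```bash
mkdir -p pics
cat > h.py <<'E'
import numpy as np, cv2
from scipy.spatial.transform import Rotation as R
from plant import manip, cams, silhouettes, spot_point
def cap(n):
    s=manip.get_state(); p=cams.capture(n)
    if n=='wrist':
        T=np.eye(4);T[:3,:3]=R.from_rotvec(s['eef_rot']).as_matrix();T[:3,3]=s['eef_pos']
        p['M']=T@np.array(p['T_tool_cam'])
    else: p['M']=np.array(p['cam_to_world'])
    return p
def save(p,f,crop=None,k=1):
    im=p['image'][:,:,::-1]
    if crop: a,b,c,d=crop; im=im[b:d,a:c]
    cv2.imwrite('pics/'+f,cv2.resize(im,None,fx=k,fy=k))
def w(p,c): return (p['M']@np.r_[c,1])[:3]
def px(p,X):
    c=np.linalg.inv(p['M'])@np.r_[X,1]; return np.array([p['fx']*c[0]/-c[2]+p['cx'],p['fy']*-c[1]/-c[2]+p['cy']]).round()
def ray(p,u,v,z):
    d=p['M'][:3,:3]@np.array([(u-p['cx'])/p['fx'],-(v-p['cy'])/p['fy'],-1]);o=p['M'][:3,3]
    return o+d*(z-o[2])/d[2]
def spots(p,l,mc=.2):
    for r in spot_point(p,l):
        if r['conf']>mc: X=w(p,r['centre']); print(l,round(r['conf'],2),X.round(3),px(p,X))
def st():
    s=manip.get_state(); print({k:np.round(s[k],3) for k in('time_s','joint_positions','eef_pos','eef_rot','ft_force','finger_gap','grip_force')}); return s
E
python3 - <<'E'
from h import *
s=st(); print(R.from_rotvec(s['eef_rot']).as_matrix().round(3))
for n in('scene','side'):
    p=cap(n); save(p,n+'0.png'); print(n, {k:v for k,v in p.items() if k not in('image','M')}.keys())
    for l in ['keeper','chamber_floor','chamber_rim','pump_grip','valve_grip','lid','mat','adapter1','weight','tumbler','coaster','brush','remote','mug']: spots(p,l)
E
```

```text
{'time_s': np.float64(0.0), 'joint_positions': array([ 1.117,  0.291, -0.154,  1.127,  0.   ,  1.432]), 'eef_pos': array([0.162, 0.499, 0.198]), 'eef_rot': array([-4.920e-01, -3.102e+00,  2.000e-03]), 'ft_force': array([-0.114,  0.223,  0.061]), 'finger_gap': np.float64(0.086), 'grip_force': np.float64(0.0)}
[[-0.951  0.31  -0.001]
 [ 0.31   0.951 -0.001]
 [ 0.    -0.001 -1.   ]]
scene dict_keys(['fx', 'fy', 'cx', 'cy', 'cam_to_world', 'shot'])
keeper 0.57 [0.658 0.054 0.003] [283. 263.]
chamber_floor 0.6 [ 0.551 -0.242  0.001] [277. 184.]
pump_grip 0.58 [ 0.56  -0.055  0.057] [298. 211.]
valve_grip 0.81 [0.651 0.162 0.075] [301. 276.]
lid 0.92 [ 0.23   0.327 -0.002] [474. 281.]
lid 0.64 [0.654 0.054 0.069] [283. 247.]
lid 0.63 [ 0.692 -0.154  0.003] [244. 216.]
lid 0.21 [0.656 0.055 0.003] [283. 263.]
mat 0.9 [0.405 0.217 0.002] [395. 274.]
mat 0.6 [ 0.342 -0.225 -0.002] [337. 170.]
mat 0.47 [0.403 0.11  0.002] [374. 245.]
adapter1 0.65 [ 0.456 -0.179 -0.002] [312. 188.]
adapter1 0.64 [ 0.537 -0.366  0.004] [267. 160.]
adapter1 0.61 [ 0.551 -0.242  0.002] [277. 184.]
adapter1 0.61 [
[... 863 characters left out ...]
6. 246.]
mat 0.81 [0.404 0.223 0.002] [271. 178.]
mat 0.36 [0.655 0.059 0.062] [366. 180.]
adapter1 0.65 [ 0.414 -0.346 -0.002] [310. 321.]
adapter1 0.55 [ 0.432 -0.09   0.002] [297. 240.]
adapter1 0.55 [ 0.531 -0.368  0.003] [368. 318.]
adapter1 0.55 [ 0.453 -0.178  0.002] [312. 262.]
adapter1 0.48 [ 0.546 -0.245  0.006] [358. 275.]
weight 0.83 [ 0.502 -0.294 -0.001] [345. 296.]
tumbler 0.74 [ 0.728 -0.301  0.001] [443. 282.]
tumbler 0.53 [0.653 0.058 0.063] [366. 180.]
coaster 0.73 [0.651 0.161 0.075] [355. 159.]
coaster 0.68 [ 0.343 -0.227  0.   ] [268. 284.]
coaster 0.48 [0.628 0.329 0.   ] [334. 155.]
brush 0.68 [ 0.633 -0.397  0.002] [420. 321.]
mug 0.88 [0.629 0.329 0.003] [334. 155.]
```

View pics/scene0.png

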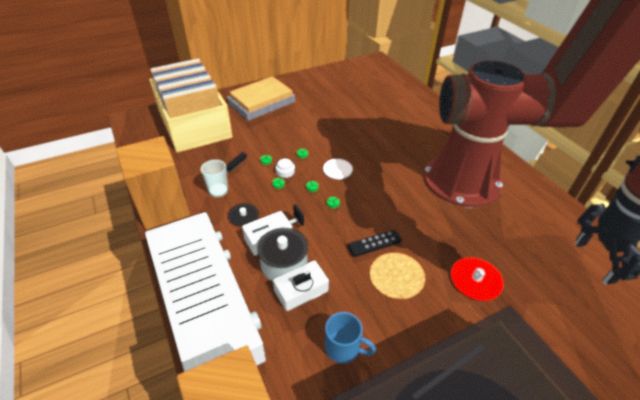

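View pics/side0.png

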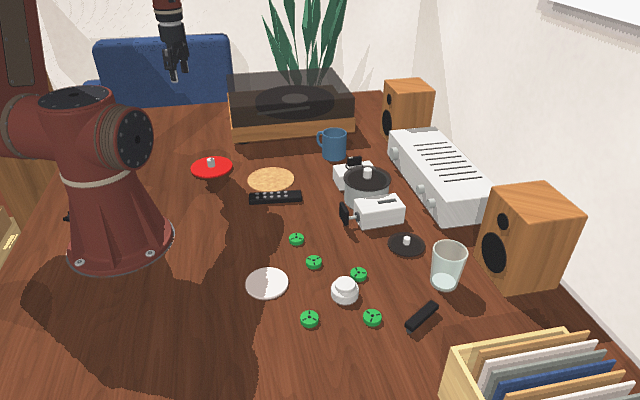

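Lid-like things in scene0 are red at (474,281), dark on the chamber at (283,247), and small dark on the shelf at (244,216). Red is excluded and the one on the chamber is the larger of the rest, so that is the lid. The crop will confirm it. There are five adapters, in the middle of the table. First I go above the keeper.

Call:
drive_tool --plan "0 0 -1 0 0 -0.9;0 0 -1 0 0 -0.9;0 0 -1 0 0 -0.9;0 0 0 0 0 -0.9;-1 -0.8 0 0 0 0;-1 -0.8 0 0 0 0;-1 -0.8 0 0 0 0;-1 -0.8 0 0 0 0;-1 -0.8 0 0 0 0;-1 -0.8 0 0 0 0" --hand 1 --squeeze 40

```text
time_s: 2.33
eef_pos: [0.3436, 0.3538, 0.2891]
eef_rot: [0.001, 3.141, 0.0]
ft_force: [0.2, 0.6, 0.1]
finger_gap: 0.0854
grip_force: 0.0
```

Call:
drive_tool --plan "-1 -0.8 0 0 0 0;-1 -0.8 0 0 0 0;-1 -0.8 0 0 0 0;-1 -0.8 0 0 0 0;-1 -0.8 0 0 0 0;-1 -0.8 0 0 0 0;-1 -0.8 0 0 0 0;0 0 0 0 0 0;0 0 0 0 0 0;0 0 0 0 0 0"

```text
time_s: 3.17
eef_pos: [0.5521, 0.1869, 0.2886]
eef_rot: [-0.002, -3.141, -0.0]
ft_force: [0.3, 0.4, 0.1]
finger_gap: 0.0856
grip_force: 0.0
```

Run:
```python
from h import *
s=st(); p=cap('wrist'); save(p,'w1.png'); print(p['M'].round(3))
for l in ['keeper','chamber_rim','pump_grip','valve_grip','lid','mat']: spots(p,l)
q=cap('scene'); save(q,'lidcrop.png',(200,180,540,320),2)
```

```text
{'time_s': np.float64(3.167), 'joint_positions': array([0.201, 0.379, 0.207, 1.4  , 0.   , 0.202]), 'eef_pos': array([0.552, 0.187, 0.289]), 'eef_rot': array([-2.000e-03, -3.141e+00, -0.000e+00]), 'ft_force': array([0.258, 0.368, 0.089]), 'finger_gap': np.float64(0.086), 'grip_force': np.float64(0.0)}
[[ 0.003 -0.948 -0.318  0.469]
 [ 1.     0.002  0.001  0.187]
 [ 0.    -0.318  0.948  0.464]
 [ 0.     0.     0.     1.   ]]
pump_grip 0.93 [ 0.559 -0.055  0.054] [121. 161.]
valve_grip 0.57 [0.648 0.163 0.075] [296. 234.]
lid 0.79 [ 0.691 -0.164 -0.002] [ 86. 238.]
lid 0.73 [0.655 0.052 0.067] [212. 236.]
mat 0.62 [ 0.404  0.215 -0.001] [337.  30.]
mat 0.45 [0.655 0.051 0.067] [211. 235.]
```

View pics/w1.png

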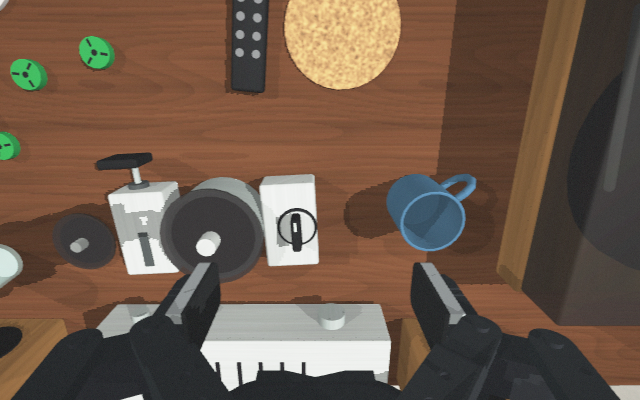

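View pics/lidcrop.png

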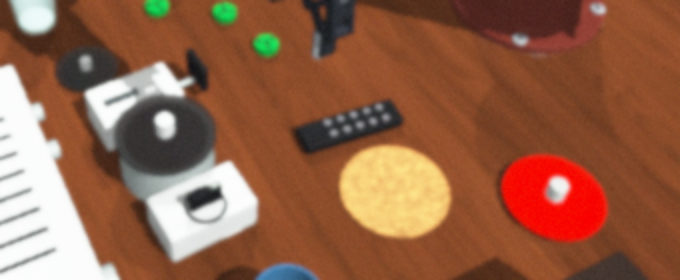

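The pictures confirm that the larger dark lid sits on the chamber (w1 at 212,235), with the small look-alike at (86,238) and the red one by the mat. The valve knob is at w1 (296,232). Next I get the keeper's yaw from the block edges.

Run:
```python
from h import *
p=cap('wrist')
P=lambda u,v,z: ray(p,u,v,z)[:2]
for a,b,z in [((262,178),(268,265),.05),((313,176),(318,262),.05),((262,178),(313,176),.05),((268,265),(318,262),.05),((109,195),(125,273),.055),((109,195),(178,181),.055)]:
    A,B=P(*a,z),P(*b,z); d=B-A; print(A.round(4),B.round(4),round(float(np.linalg.norm(d)),4),np.degrees(np.arctan2(d[1],d[0])).round(1))
for u in((296,213),(297,250)): print(P(*u,.082))
save(p,'v.png',(220,160,360,290),5)
for r in silhouettes(p,'valve_grip')[:2]:
    m=r['pixels']; print(r['conf'],m.sum(),cv2.minAreaRect(np.argwhere(m)[:,::-1].astype(np.float32)))
```

```text
[0.5824 0.1193] [0.7086 0.1212] 0.1263 0.9
[0.5798 0.1847] [0.704  0.1913] 0.1243 3.1
[0.5824 0.1193] [0.5798 0.1847] 0.0654 92.3
[0.7086 0.1212] [0.704  0.1913] 0.0703 93.8
[ 0.6035 -0.078 ] [ 0.7182 -0.0783] 0.1147 -0.2
[ 0.6035 -0.078 ] [0.5848 0.0133] 0.0932 101.5
[0.61803849 0.16395104]
[0.66854447 0.16425543]
0.83 966 ((297.1966857910156, 227.83602905273438), (36.36247634887695, 33.54566192626953), 50.194427490234375)
0.32 11296 ((207.98876953125, 209.77557373046875), (122.19734954833984, 217.32852172851562), 87.1375961303711)
```

View pics/v.png

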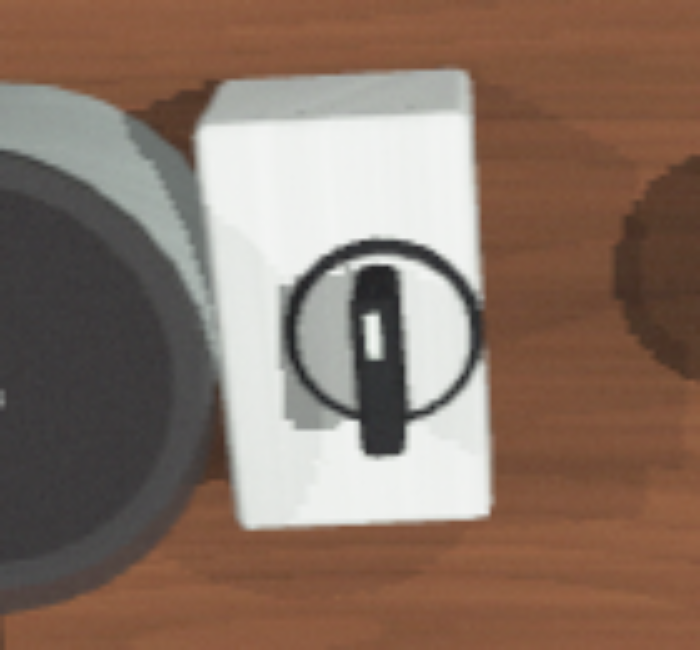

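Call:
drive_tool --plan "0 0 0 0 0 -0.6;-0.8 -0.25 0.8 0 0 0;-0.8 -0.25 0.8 0 0 0;-0.8 -0.25 0.8 0 0 0;-0.8 -0.25 0.8 0 0 0;0 0 1 0 0 0;0 0 1 0 0 0;0 0 1 0 0 0;0 0 0.8 0 0 0;0 0 0.6 0 0 0"

```text
time_s: 4.5
eef_pos: [0.6485, 0.1618, 0.0582]
eef_rot: [0.081, -3.138, 0.0]
ft_force: [0.2, -0.4, -0.8]
finger_gap: 0.0852
grip_force: 0.0
```

Call:
drive_tool --plan "0 0 0 0 0 0;0 0 0 0 0 0;0 0 0 0 0 0;0 0 0 0 0 0;0 0 0 0 0 0;0 0 0 0 0 0;0 0 0 0 0 0;0 0 0 0 0 0;0 0 0 0 0 0;0 0 0 0 0 0" --hand 0 --squeeze 40

```text
time_s: 5.33
eef_pos: [0.6498, 0.162, 0.061]
eef_rot: [-0.081, 3.14, 0.0]
ft_force: [-0.5, -0.3, -0.6]
finger_gap: 0.0001
grip_force: 0.0
```

The fingers closed on nothing, so I look.

Run:
```python
from h import *
s=st(); p=cap('wrist'); save(p,'w2.png')
q=cap('scene'); spots(q,'valve_grip')
q=cap('side'); spots(q,'valve_grip')
print(s['ft_torque'])
```

```text
{'time_s': np.float64(5.333), 'joint_positions': array([0.135, 0.658, 0.069, 0.982, 0.   , 0.083]), 'eef_pos': array([0.65 , 0.162, 0.061]), 'eef_rot': array([-0.081,  3.14 ,  0.   ]), 'ft_force': array([-0.535, -0.285, -0.601]), 'finger_gap': np.float64(0.0), 'grip_force': np.float64(0.0)}
valve_grip 0.56 [0.655 0.16  0.074] [300. 276.]
valve_grip 0.56 [0.649 0.163 0.076] [354. 158.]
valve_grip 0.46 [0.655 0.053 0.071] [367. 178.]
[ 0.04043881  0.00044258 -0.03885198]
```

View pics/w2.png

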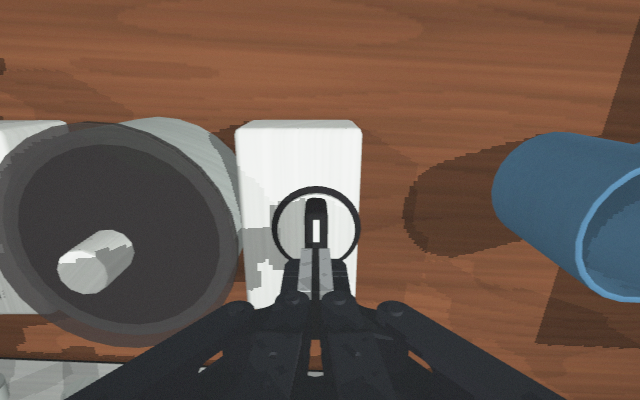

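Run:
```python
from h import *
p=cap('wrist'); save(p,'w2c.png',(250,170,390,320),4)
for X in ([.628,.1615,.082],[.672,.162,.082],[.65,.162,.082],[.65,.162,.061]): print(px(p,X))
```

```text
[317. 215.]
[313. 291.]
[315. 255.]
[315. 237.]
```

View pics/w2c.png

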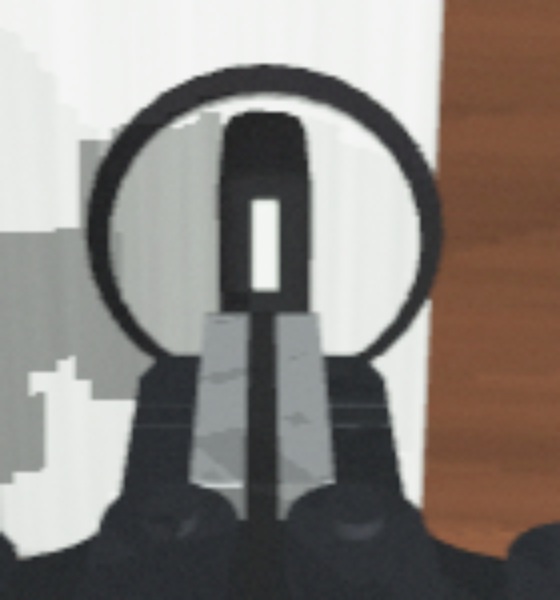

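Run:
```python
from h import *
s=st()
p=cap('side'); save(p,'s2.png',(290,80,430,220),5)
for X in ([.65,.162,.061],[.65,.162,.082],[.65,.162,.1]): print(px(p,X))
```

```text
{'time_s': np.float64(5.633), 'joint_positions': array([ 0.135,  0.658,  0.069,  0.982, -0.   ,  0.083]), 'eef_pos': array([0.65 , 0.162, 0.061]), 'eef_rot': array([ 0.081, -3.141,  0.   ]), 'ft_force': array([0.338, 0.062, 0.357]), 'finger_gap': np.float64(-0.0), 'grip_force': np.float64(0.0)}
[355. 163.]
[355. 156.]
[355. 151.]
```

View pics/s2.png

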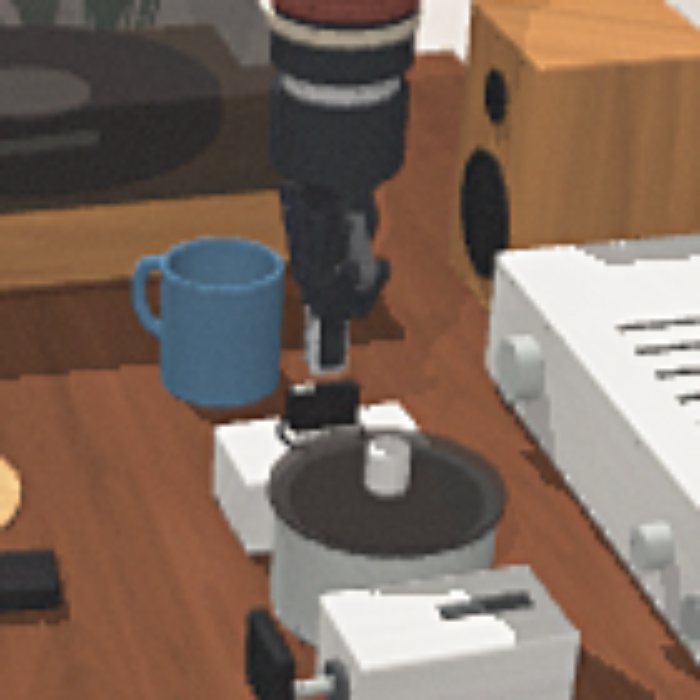

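Run:
```python
from h import *
print(manip.grip_depth,[a for a in dir(manip) if a[0]!='_'])
p=cap('wrist'); T=np.array(p['T_tool_cam']); print(T.round(4),p['fx'],p['cy'])
Ti=np.linalg.inv(T)
for z in(-.04,-.03,-.02,-.01,0):
  for x in (0,.011):
    c=Ti@[x,0,z,1]; print(z,x,p['fy']*-c[1]/-c[2]+p['cy'])
```

```text
0.0187 ['PlanningError', 'close_job', 'get_state', 'grip_depth']
[[-1.200e-03  9.477e-01  3.192e-01  8.290e-02]
 [ 1.000e+00  1.200e-03  3.000e-04  0.000e+00]
 [-1.000e-04  3.192e-01 -9.477e-01 -1.754e-01]
 [ 0.000e+00  0.000e+00  0.000e+00  1.000e+00]] 334.7540893914301 197.48997975249156
-0.04 0 274.0096582303881
-0.04 0.011 252.7162249132431
-0.03 0 263.0891005255205
-0.03 0.011 242.81250351639247
-0.02 0 253.3599552643347
-0.02 0.011 234.0115480636436
-0.01 0 244.63733649510263
-0.01 0.011 226.13888501299803
0 0 236.7727314441755
0 0.011 219.0550026543847
```

Call:
drive_tool --plan "0 0 0 0 0 0;0 0 0 0 0 0;0 0 0 0 0 0;0 0 0 0 0 0;0 0 0 0 0 0;0 0 0 0 0 0;0 0 0.25 0 0 0;0 0 0.25 0 0 0;0 0 0 0 0 0;0 0 0 0 0 0" --hand 0.6

```text
time_s: 6.57
eef_pos: [0.649, 0.1618, 0.0448]
eef_rot: [0.081, -3.139, 0.0]
ft_force: [0.3, -0.1, -0.3]
finger_gap: 0.0513
grip_force: 0.0
```

Call:
drive_tool --plan "0 0 0 0 0 0;0 0 0 0 0 0;0 0 0 0 0 0;0 0 0 0 0 0;0 0 0 0 0 0;0 0 0 0 0 0;0 0 0 0 0 0;0 0 0 0 0 0" --hand 0

```text
time_s: 7.23
eef_pos: [0.65, 0.1623, 0.0463]
eef_rot: [-0.082, 3.14, 0.001]
ft_force: [0.3, 1.8, 4.9]
finger_gap: 0.0099
grip_force: 39.5
```

Call:
drive_tool --plan "0 0 0 0 0 0;0 0 0 0 0 0;0 0 0 0 0 0;0 0 0 0 0 0;0 0 0.2 0 0 0;0 0 0.2 0 0 0;0 0 0 0 0 0;0 0 0 0 0 0" --hand 0.5

```text
time_s: 7.9
eef_pos: [0.6491, 0.1618, 0.033]
eef_rot: [0.081, -3.139, 0.0]
ft_force: [-0.2, 0.1, -0.1]
finger_gap: 0.0427
grip_force: 0.0
```

Call:
drive_tool --plan "0 0 0 0 0 0;0 0 0 0 0 0;0 0 0 0 0 0;0 0 0 0 0 0;0 0 0 0 0 0;0 0 0 0 0 0;0 0 0 0 0 0;0 0 0 0 0 0" --hand 0

```text
time_s: 8.57
eef_pos: [0.65, 0.1623, 0.0343]
eef_rot: [-0.081, 3.14, 0.001]
ft_force: [-0.6, 2.4, 3.6]
finger_gap: 0.0109
grip_force: 41.2
```

Call:
drive_tool --plan "0 0 0 0 0 1;0 0 0 0 0 1;0 0 0 0 0 1;0 0 0 0 0 1;0 0 0 0 0 1;0 0 0 0 0 1;0 0 0 0 0 1;0 0 0 0 0 1;0 0 0 0 0 1;0 0 0 0 0 1" --squeeze 60

```text
time_s: 9.4
eef_pos: [0.6499, 0.1622, 0.0343]
eef_rot: [1.259, 2.878, 0.001]
ft_force: [-1.0, 1.8, 4.9]
finger_gap: 0.0104
grip_force: 63.1
```

Call:
drive_tool --plan "0 0 0 0 0 1;0 0 0 0 0 1;0 0 0 0 0 1;0 0 0 0 0 1;0 0 0 0 0 0.3;0 0 0 0 0 0;0 0 0 0 0 0;0 0 0 0 0 0"

```text
time_s: 10.07
eef_pos: [0.6499, 0.1622, 0.0343]
eef_rot: [1.767, 2.597, 0.001]
ft_force: [-1.7, 2.5, 5.1]
finger_gap: 0.0102
grip_force: 65.3
```

Run:
```python
from h import *
s=st(); print(s['ft_torque'])
p=cap('wrist'); save(p,'w3.png',(220,150,400,320),3)
```

```text
{'time_s': np.float64(10.067), 'joint_positions': array([0.135, 0.682, 0.038, 0.927, 0.   , 1.33 ]), 'eef_pos': array([0.65 , 0.162, 0.034]), 'eef_rot': array([1.767e+00, 2.597e+00, 1.000e-03]), 'ft_force': array([-1.749,  2.531,  5.146]), 'finger_gap': np.float64(0.01), 'grip_force': np.float64(65.292)}
[0.45961176 0.35981581 1.00731402]
```

View pics/w3.png

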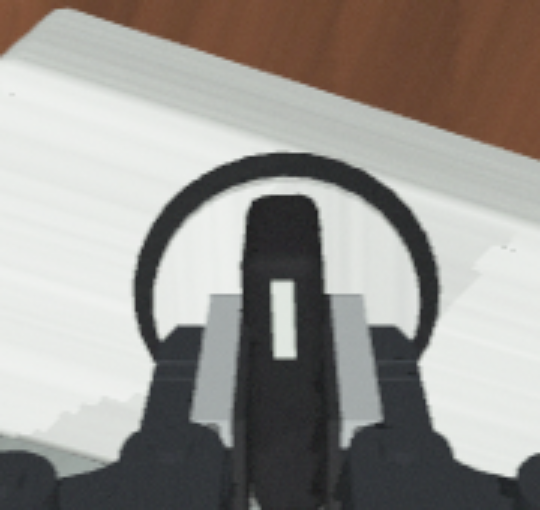

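The knob turned with the fingers and the moment of 1.0 N m shows it is at the stop. I turn it back with the grip, then release and rise.

Call:
drive_tool --plan "0 0 0 0 0 -1;0 0 0 0 0 -1;0 0 0 0 0 -1;0 0 0 0 0 -1;0 0 0 0 0 -1;0 0 0 0 0 -1;0 0 0 0 0 -1;0 0 0 0 0 -1;0 0 0 0 0 -1;0 0 0 0 0 -1"

```text
time_s: 10.95
eef_pos: [0.6499, 0.1622, 0.0343]
eef_rot: [0.499, 3.101, 0.001]
ft_force: [-1.3, 2.9, 5.4]
finger_gap: 0.0104
grip_force: 63.1
```

Call:
drive_tool --plan "0 0 0 0 0 -1;0 0 0 0 0 -1;0 0 0 0 0 -1;0 0 0 0 0 -1;0 0 0 0 0 -0.3;0 0 0 0 0 0;0 0 0 0 0 0;0 0 0 0 0 0"

```text
time_s: 11.62
eef_pos: [0.65, 0.1622, 0.0343]
eef_rot: [-0.081, 3.14, 0.001]
ft_force: [-0.7, 2.9, 5.3]
finger_gap: 0.0105
grip_force: 63.1
```

Call:
drive_tool --plan "0 0 0 0 0 0;0 0 0 0 0 0;0 0 0 0 0 0;0 0 0 0 0 0;0 0 0 0 0 0;0 0 0 0 0 0;0 0 -1 0 0 0;0 0 -1 0 0 0;0 0 -1 0 0 0;0 0 -1 0 0 0" --hand 1

```text
time_s: 12.45
eef_pos: [0.6495, 0.1618, 0.1552]
eef_rot: [0.081, -3.14, 0.0]
ft_force: [0.9, 0.5, -0.2]
finger_gap: 0.0855
grip_force: 0.0
```

Call:
drive_tool --plan "1 -1 -1 0 0 0;1 -1 -1 0 0 0;0.5 -1 -1 0 0 0;0 -0.5 0 0 0 0;0 0 0 0 0 0;0 0 0 0 0 0"

```text
time_s: 12.95
eef_pos: [0.5927, 0.0674, 0.2301]
eef_rot: [-0.079, 3.14, 0.0]
ft_force: [0.2, 0.2, 0.0]
finger_gap: 0.0854
grip_force: 0.0
```

Run:
```python
from h import *
s=st(); print(s['ft_torque'])
p=cap('wrist'); save(p,'w4.png')
for l in ['lid','valve_grip','pump_grip','chamber_rim','mat']: spots(p,l)
```

```text
{'time_s': np.float64(12.95), 'joint_positions': array([-0.009,  0.416,  0.112,  1.266,  0.   , -0.06 ]), 'eef_pos': array([0.593, 0.067, 0.23 ]), 'eef_rot': array([-0.079,  3.14 ,  0.   ]), 'ft_force': array([0.168, 0.162, 0.029]), 'finger_gap': np.float64(0.085), 'grip_force': np.float64(0.0)}
[0.04868431 0.02420553 0.00018341]
lid 0.85 [0.654 0.049 0.068] [296. 223.]
lid 0.81 [ 0.693 -0.16  -0.001] [139. 223.]
valve_grip 0.73 [0.645 0.162 0.077] [401. 224.]
pump_grip 0.76 [ 0.557 -0.052  0.054] [202. 127.]
chamber_rim 0.54 [ 0.562 -0.053  0.053] [201. 131.]
```

View pics/w4.png

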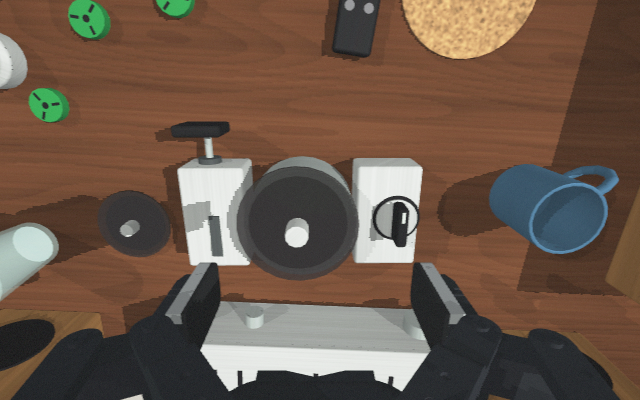

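The w4 picture shows the knob back along the keeper's x at (400,222) and the lid knob at (297,232).

```bash
cat >> h.py <<'E'
def lidpos(p,z,n='lid'):
    for r in silhouettes(p,n):
        if r['conf']<.3: continue
        m=r['pixels'].astype(np.uint8); c=max(cv2.findContours(m,0,2)[0],key=cv2.contourArea)
        pts=np.array([ray(p,u,v,z)[:2] for u,v in c[:,0]]).astype(np.float32); (x,y),rad=cv2.minEnclosingCircle(pts*1000)
        print(n,round(r['conf'],2),m.sum(),round(x),round(y),'r',round(rad))
E
python3 - <<'E'
from h import *
p=cap('wrist'); lidpos(p,.076); 
print(ray(p,298,221,.076),ray(p,297,223,.101),ray(p,297,221,.101))
q=cap('scene'); lidpos(q,.076); q=cap('side'); lidpos(q,.076)
E
```

```text
lid 0.81 3820 661 -122 r 39
lid 0.59 11116 654 52 r 67
[0.64694769 0.05347183 0.076     ] [0.63867542 0.05339793 0.101     ] [0.63655644 0.05332498 0.101     ]
lid 0.82 1629 658 52 r 68
lid 0.72 578 709 -97 r 45
lid 0.72 1696 277 353 r 63
lid 0.89 928 654 48 r 67
lid 0.82 731 655 -240 r 44
lid 0.58 721 232 201 r 64
```

Call:
drive_tool --plan "-1 -0.3 0 0 0 0;-1 -0.3 0 0 0 0;0 0 1 0 0 0;0 0 1 0 0 0;0 0 1 0 0 0;0 0 1 0 0 0;0 0 1 0 0 0;0 0 0.6 0 0 0;0 0 0.3 0 0 0;0 0 0.15 0 0 0"

```text
time_s: 14.38
eef_pos: [0.6525, 0.0531, 0.0469]
eef_rot: [0.081, -3.138, -0.0]
ft_force: [0.5, -0.9, 0.2]
finger_gap: 0.0853
grip_force: 0.0
```

Call:
drive_tool --plan "0 0 0 0 0 0;0 0 0 0 0 0;0 0 0 0 0 0;0 0 0 0 0 0;0 0 0 0 0 0;0 0 0 0 0 0;0 0 0 0 0 0;0 0 0 0 0 0" --hand 0 --squeeze 50

```text
time_s: 15.05
eef_pos: [0.6541, 0.053, 0.0495]
eef_rot: [-0.081, 3.139, -0.0]
ft_force: [-1.1, 0.1, 5.2]
finger_gap: 0.0224
grip_force: 48.7
```

Call:
drive_tool --plan "0 0 -0.3 0 0 0;0 0 -0.5 0 0 0;0 0 -0.7 0 0 0;0 0 -0.7 0 0 0;0 0 -0.8 0 0 0;0.5 0.37 0 0 0 0;0.5 0.37 0 0 0 0;0.7 0.52 0 0 0 0;0.7 0.52 0 0 0 0;0.7 0.52 0 0 0 0" --squeeze 60

```text
time_s: 15.88
eef_pos: [0.5559, 0.1177, 0.1389]
eef_rot: [-0.081, 3.14, 0.0]
ft_force: [0.7, -1.2, -1.0]
finger_gap: 0.0213
grip_force: 58.8
```

Call:
drive_tool --plan "0.7 0.52 0 0 0 0;0.7 0.52 0 0 0 0;0.7 0.52 0 0 0 0;0.7 0.52 0 0 0 0;0.7 0.52 0 0 0 0;0.7 0.52 0 0 0 0;0.7 0.5 0 0 0 0;0.7 0.5 0 0 0 0;0 0 0 0 0 0;0 0 0 0 0 0"

```text
time_s: 16.72
eef_pos: [0.3822, 0.2326, 0.1391]
eef_rot: [-0.084, 3.14, 0.0]
ft_force: [0.0, 0.3, -0.5]
finger_gap: 0.0216
grip_force: 60.0
```

Run:
```python
from h import *
s=st()
p=cap('wrist'); save(p,'w5.png')
for l in ['lid','mat']: spots(p,l); 
q=cap('side'); lidpos(q,.003,'mat'); spots(q,'lid')
q=cap('scene'); lidpos(q,.003,'mat'); spots(q,'lid')
```

```text
{'time_s': np.float64(16.717), 'joint_positions': array([ 0.383,  0.191, -0.453,  0.926, -0.   ,  0.329]), 'eef_pos': array([0.382, 0.233, 0.139]), 'eef_rot': array([-0.084,  3.14 ,  0.   ]), 'ft_force': array([ 0.036,  0.32 , -0.522]), 'finger_gap': np.float64(0.022), 'grip_force': np.float64(59.97)}
lid 0.67 [0.385 0.23  0.157] [310. 256.]
mat 0.87 924 401 218 r 75
mat 0.5 717 406 575 r 96
mat 0.48 160 432 -84 r 24
lid 0.92 [ 0.223  0.326 -0.001] [211. 169.]
lid 0.7 [ 0.691 -0.164 -0.003] [405. 247.]
lid 0.61 [0.383 0.234 0.153] [260. 132.]
mat 0.87 1948 405 221 r 73
lid 0.73 [0.381 0.235 0.156] [417. 238.]
lid 0.69 [ 0.23   0.33  -0.002] [475. 282.]
lid 0.6 [ 0.694 -0.157  0.001] [244. 216.]
```

View pics/w5.png

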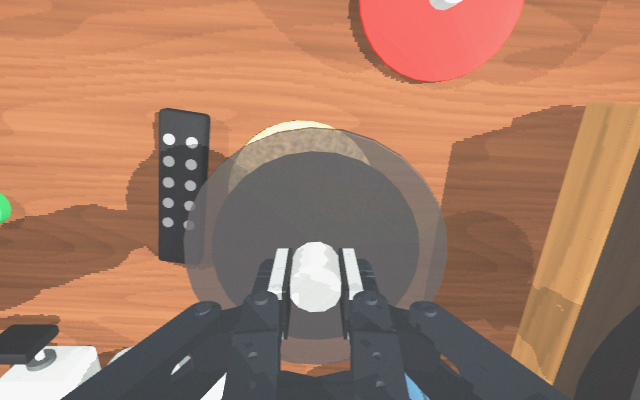

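The lid is held level over the mat. It overshot by about 2.5 cm, so I correct that and lower it.

Call:
drive_tool --plan "-0.7 -0.5 0 0 0 0;0 0 1 0 0 0;0 0 1 0 0 0;0 0 1 0 0 0;0 0 1 0 0 0;0 0 0.5 0 0 0;0 0 0.3 0 0 0;0 0 0.15 0 0 0;0 0 0.05 0 0 0;0 0 0 0 0 0"

```text
time_s: 18.0
eef_pos: [0.4052, 0.2182, -0.0112]
eef_rot: [-0.081, 3.14, 0.0]
ft_force: [-0.2, -1.2, -1.3]
finger_gap: 0.0218
grip_force: 60.2
```

Call:
drive_tool --plan "0 0 0.05 0 0 0;0 0 0 0 0 0;0 0 0 0 0 0"

```text
time_s: 18.25
eef_pos: [0.4055, 0.2184, -0.0124]
eef_rot: [-0.081, 3.139, 0.001]
ft_force: [0.2, 1.1, 1.6]
finger_gap: 0.0218
grip_force: 60.5
```

Call:
drive_tool --plan "0 0 0 0 0 0;0 0 0 0 0 0;0 0 0 0 0 0;0 0 0 0 0 0;0 0 0 0 0 0;0 0 -0.5 0 0 0;0 0 -1 0 0 0;0 0 -1 0 0 0;0 0 -1 0 0 0;0 0 -1 0 0 0" --hand 1

```text
time_s: 19.08
eef_pos: [0.4041, 0.2179, 0.1232]
eef_rot: [0.081, -3.14, 0.0]
ft_force: [1.3, 0.4, -0.6]
finger_gap: 0.0853
grip_force: 0.0
```

Call:
drive_tool --plan "0 0 -1 0 0 0;0 0 -1 0 0 0;0 -1 -0.5 0 0 0;0 -1 0 0 0 0;0 -1 0 0 0 0;0 -1 0 0 0 0;0 -1 0 0 0 0;0 -1 0 0 0 0;0 -1 0 0 0 0;0 -1 0 0 0 0"

```text
time_s: 19.92
eef_pos: [0.4166, -0.023, 0.1969]
eef_rot: [-0.081, 3.14, -0.0]
ft_force: [0.6, -0.3, 0.5]
finger_gap: 0.0852
grip_force: 0.0
```

Call:
drive_tool --plan "0 -1 0 0 0 0;0 -1 0 0 0 0;0 -1 0 0 0 0;0 -1 0 0 0 0;0 -1 0 0 0 0;0 0 0 0 0 0;0 0 0 0 0 0;0 0 0 0 0 0"

```text
time_s: 20.58
eef_pos: [0.4243, -0.171, 0.1966]
eef_rot: [0.08, -3.14, -0.001]
ft_force: [1.6, 0.6, -0.1]
finger_gap: 0.0853
grip_force: 0.0
```

Run:
```python
from h import *
s=st()
p=cap('wrist'); save(p,'w6.png')
for l in ['lid','adapter1','weight','coaster']: spots(p,l); 
q=cap('side'); spots(q,'lid');spots(q,'adapter1')
q=cap('scene'); spots(q,'lid');spots(q,'adapter1')
```

```text
{'time_s': np.float64(20.583), 'joint_positions': array([-0.543,  0.165, -0.325,  1.082,  0.   , -0.594]), 'eef_pos': array([ 0.424, -0.171,  0.197]), 'eef_rot': array([ 8.00e-02, -3.14e+00, -1.00e-03]), 'ft_force': array([ 1.559,  0.6  , -0.079]), 'finger_gap': np.float64(0.085), 'grip_force': np.float64(0.0)}
lid 0.73 [ 0.694 -0.16  -0.002] [313. 352.]
adapter1 0.92 [ 0.539 -0.369  0.   ] [149. 246.]
adapter1 0.84 [ 0.456 -0.182 -0.004] [304. 188.]
adapter1 0.67 [ 0.415 -0.347  0.001] [157. 147.]
adapter1 0.57 [ 0.547 -0.239  0.002] [255. 257.]
weight 0.83 [ 0.498 -0.289  0.002] [213. 219.]
coaster 0.8 [ 0.34  -0.221  0.   ] [271.  81.]
lid 0.87 [ 0.692 -0.164 -0.005] [405. 247.]
lid 0.79 [ 0.223  0.328 -0.003] [211. 169.]
lid 0.61 [0.405 0.218 0.002] [272. 179.]
lid 0.26 [0.65  0.163 0.081] [355. 157.]
adapter1 0.76 [ 0.545 -0.244  0.006] [357. 275.]
adapter1 0.69 [ 0.43  -0.09   0.001] [296. 241.]
adapter1 0.67 [ 0.418 -0.344  0.002] [311. 318.]
adapter1 0.55 [ 0.455 -0.18  -0.   ] [313. 263.]
adapter1 0.53 [ 0.536 -0.367  0.004] [370. 317.]
lid 0.92 [ 0.233  0.327 -0.001] [474. 281.]
lid 0.85 [ 0.695 -0.155  0.001] [243. 217.]
lid 0.8 [0.405 0.219 0.01 ] [396. 272.]
adapter1 0.64 [ 0.411 -0.346  0.004] [303. 153.]
adapter1 0.61 [ 0.548 -0.241  0.001] [278. 184.]
adapter1 0.52 [ 0.54  -0.365  0.002] [266. 161.]
adapter1 0.5 [ 0.457 -0.18   0.   ] [312. 188.]
adapter1 0.47 [ 0.432 -0.087  0.003] [332. 203.]
adapter1 0.28 [ 0.73  -0.305  0.001] [217. 189.]
```

View pics/w6.png

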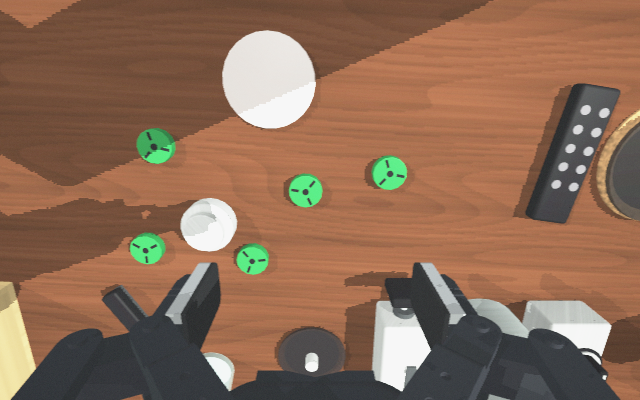

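Lid lies flat on the mat at (.405,.218), just in view at w6's right edge. The adapters are at w6 (304,190), (390,173), (253,260), (147,248) and (156,146). The weight is at (208,224) and the coaster at (268,80). First adapter.

Call:
drive_tool --plan "-1 -0.35 1 0 0 0;0 0 1 0 0 0;0 0 1 0 0 0;0 0 1 0 0 0;0 0 1 0 0 0;0 0 1 0 0 0;0 0 0.6 0 0 0;0 0 0 0 0 0;0 0 0 0 0 0" --hand 0.65

```text
time_s: 21.88
eef_pos: [0.4532, -0.1796, -0.0001]
eef_rot: [0.081, -3.139, -0.002]
ft_force: [1.6, 0.2, 0.7]
finger_gap: 0.0555
grip_force: 0.0
```

Run:
```python
from h import *
s=st()
p=cap('wrist'); save(p,'w7.png',(160,130,480,330),2)
spots(p,'adapter1')
```

```text
{'time_s': np.float64(21.883), 'joint_positions': array([-0.527,  0.437, -0.533,  0.603,  0.   , -0.579]), 'eef_pos': array([ 0.453, -0.18 , -0.   ]), 'eef_rot': array([ 8.100e-02, -3.139e+00, -2.000e-03]), 'ft_force': array([1.64 , 0.185, 0.749]), 'finger_gap': np.float64(0.055), 'grip_force': np.float64(0.0)}
adapter1 0.86 [ 0.415 -0.343  0.002] [  7. 158.]
adapter1 0.82 [ 0.537 -0.37   0.001] [ 12. 344.]
adapter1 0.72 [ 0.428 -0.087  0.   ] [483. 203.]
adapter1 0.69 [ 0.457 -0.18   0.003] [313. 245.]
```

View pics/w7.png

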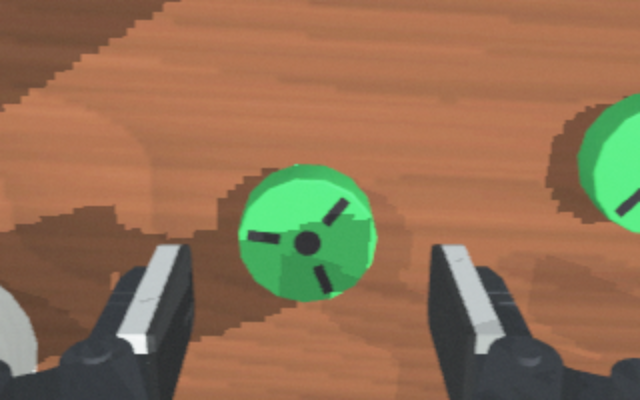

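Call:
drive_tool --plan "-0.1 0 0.3 0 0 0;0 0 0.3 0 0 0;0 0 0.1 0 0 0;0 0 0.1 0 0 0;0 0 0 0 0 0;0 0 0 0 0 0"

```text
time_s: 22.48
eef_pos: [0.4566, -0.1797, -0.0239]
eef_rot: [0.081, -3.14, -0.0]
ft_force: [-0.2, -0.4, 0.5]
finger_gap: 0.0558
grip_force: 0.0
```

Run:
```python
from h import *
s=st()
p=cap('side'); save(p,'s7.png',(260,190,380,290),6)
for z in (0,.01,.02): print(px(p,[.456,-.18,z]))
```

```text
{'time_s': np.float64(22.483), 'joint_positions': array([-0.524,  0.478, -0.548,  0.545, -0.   , -0.576]), 'eef_pos': array([ 0.457, -0.18 , -0.024]), 'eef_rot': array([ 0.081, -3.14 , -0.   ]), 'ft_force': array([-0.206, -0.403,  0.522]), 'finger_gap': np.float64(0.056), 'grip_force': np.float64(0.0)}
[314. 263.]
[314. 260.]
[314. 257.]
```

View pics/s7.png

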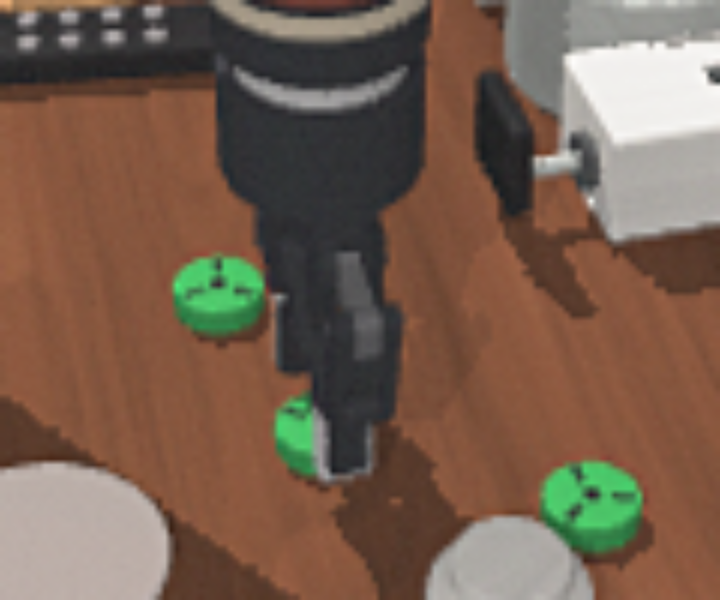

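Call:
drive_tool --plan "0 0 0 0 0 0;0 0 0 0 0 0;0 0 0 0 0 0;0 0 0 0 0 0;0 0 0 0 0 0;0 0 0 0 0 0;0 0 0 0 0 0" --hand 0 --squeeze 40

```text
time_s: 23.12
eef_pos: [0.457, -0.1799, -0.0232]
eef_rot: [-0.081, 3.14, -0.001]
ft_force: [-1.5, 0.9, 7.6]
finger_gap: 0.0347
grip_force: 39.1
```

Call:
drive_tool --plan "0 0 -0.8 0 0 0;0 0 -1 0 0 0;0 0 -1 0 0 0;0 0 -1 0 0 0;0 0 -1 0 0 0;-0.89 0.82 0 0 0 0;-0.89 0.82 0 0 0 0;-0.89 0.82 0 0 0 0;-0.89 0.82 0 0 0 0;-0.89 0.82 0 0 0 0"

```text
time_s: 23.95
eef_pos: [0.5848, -0.0487, 0.1205]
eef_rot: [-0.081, 3.14, -0.0]
ft_force: [0.5, -1.0, 0.2]
finger_gap: 0.0345
grip_force: 39.8
```

Call:
drive_tool --plan "-0.89 0.82 0 0 0 0;-0.89 0.82 0 0 0 0;-0.89 0.82 0 0 0 0;-0.89 0.82 0 0 0 0;0 0 0 0 0 0;0 0 0 0 0 0"

```text
time_s: 24.45
eef_pos: [0.6858, 0.0554, 0.1193]
eef_rot: [0.085, -3.14, -0.0]
ft_force: [0.8, -0.9, 0.1]
finger_gap: 0.0344
grip_force: 39.8
```

Run:
```python
from h import *
s=st()
p=cap('wrist'); save(p,'w8.png')
spots(p,'adapter1');spots(p,'chamber_rim');spots(p,'chamber_floor')
```

```text
{'time_s': np.float64(24.45), 'joint_positions': array([-0.026,  0.653,  0.219,  1.137,  0.   , -0.08 ]), 'eef_pos': array([0.686, 0.055, 0.119]), 'eef_rot': array([ 0.085, -3.14 , -0.   ]), 'ft_force': array([ 0.789, -0.915,  0.124]), 'finger_gap': np.float64(0.034), 'grip_force': np.float64(39.833)}
adapter1 0.73 [0.685 0.053 0.144] [311. 256.]
chamber_rim 0.58 [0.658 0.053 0.07 ] [314. 169.]
chamber_floor 0.92 [0.654 0.051 0.013] [312. 148.]
```

View pics/w8.png

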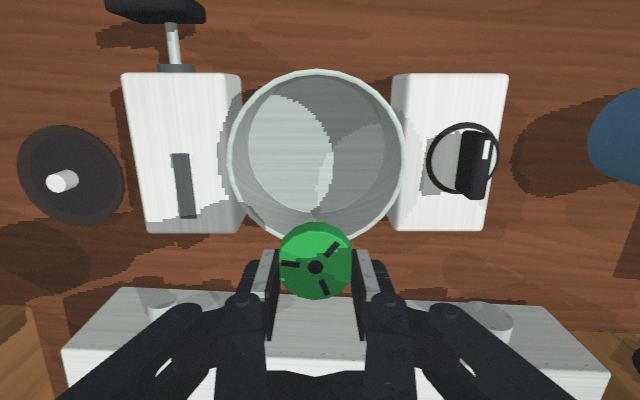

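I have now viewed 15 pictures, one over the limit of 14, so I go on with numbers only. In w8 the adapter is held at (315,267), beyond the chamber centre at (316,150), as intended. I lower it in.

Call:
drive_tool --plan "0.1 -0.05 1 0 0 0;0 0 1 0 0 0;0 0 0.8 0 0 0;0 0 0.3 0 0 0;0 0 0 0 0 0;0 0 0 0 0 0"

```text
time_s: 25.15
eef_pos: [0.6825, 0.0515, 0.0281]
eef_rot: [-0.08, 3.14, -0.0]
ft_force: [0.7, -0.8, 1.1]
finger_gap: 0.0342
grip_force: 39.9
```

Call:
drive_tool --plan "0 0 0 0 0 0;0 0 0 0 0 0;0 0 0 0 0 0;0 0 0 0 0 0;0 0 -1 0 0 0;0 0 -1 0 0 0;0 0 -1 0 0 0;0 0 -1 0 0 0" --hand 0.5

```text
time_s: 25.82
eef_pos: [0.6823, 0.0522, 0.149]
eef_rot: [-0.081, 3.14, -0.0]
ft_force: [0.1, -0.2, -0.1]
finger_gap: 0.0426
grip_force: 0.0
```

Run:
```python
from h import *
s=st()
p=cap('wrist')
spots(p,'adapter1')
for n in('scene','side'):
    p=cap(n); spots(p,'adapter1',.3)
```

```text
{'time_s': np.float64(25.817), 'joint_positions': array([-0.03 ,  0.628,  0.253,  1.195,  0.   , -0.082]), 'eef_pos': array([0.682, 0.052, 0.149]), 'eef_rot': array([-0.081,  3.14 , -0.   ]), 'ft_force': array([ 0.135, -0.151, -0.085]), 'finger_gap': np.float64(0.043), 'grip_force': np.float64(0.0)}
adapter1 0.86 [0.683 0.051 0.014] [314. 177.]
adapter1 0.69 [0.405 0.11  0.001] [374. 245.]
adapter1 0.65 [ 0.408 -0.343  0.002] [304. 154.]
adapter1 0.59 [ 0.548 -0.243  0.003] [278. 184.]
adapter1 0.58 [ 0.435 -0.086  0.003] [332. 204.]
adapter1 0.54 [0.686 0.055 0.012] [273. 265.]
adapter1 0.76 [ 0.419 -0.347  0.002] [312. 320.]
adapter1 0.61 [ 0.432 -0.091  0.001] [297. 241.]
adapter1 0.54 [ 0.536 -0.367  0.003] [370. 318.]
adapter1 0.5 [ 0.544 -0.246  0.005] [357. 275.]
```

Call:
drive_tool --plan "0.95 -0.47 0 0 0 0;0.95 -0.47 0 0 0 0;0.95 -0.47 0 0 0 0;0.95 -0.47 0 0 0 0;0.95 -0.47 0 0 0 0;0.95 -0.47 0 0 0 0;0.95 -0.47 0 0 0 0;0.95 -0.47 0 0 0 0;1 -0.48 0 0 0 0;0 0 0 0 0 0" --hand 0.65

```text
time_s: 26.95
eef_pos: [0.4255, -0.089, 0.1458]
eef_rot: [0.078, -3.135, -0.001]
ft_force: [0.7, 0.5, 0.1]
finger_gap: 0.0558
grip_force: 0.0
```

Run:
```python
from h import *
s=st()
p=cap('wrist'); spots(p,'adapter1')
```

```text
{'time_s': np.float64(26.95), 'joint_positions': array([-0.374,  0.167, -0.464,  0.946, -0.001, -0.423]), 'eef_pos': array([ 0.426, -0.089,  0.146]), 'eef_rot': array([ 7.800e-02, -3.135e+00, -1.000e-03]), 'ft_force': array([0.697, 0.549, 0.054]), 'finger_gap': np.float64(0.056), 'grip_force': np.float64(0.0)}
adapter1 0.97 [ 0.537 -0.369  0.003] [ 49. 263.]
adapter1 0.73 [ 0.55  -0.236  0.002] [175. 278.]
adapter1 0.67 [ 0.43  -0.088 -0.   ] [316. 179.]
adapter1 0.63 [0.682 0.048 0.013] [419. 390.]
adapter1 0.62 [ 0.34  -0.222  0.001] [171.  75.]
adapter1 0.58 [ 0.412 -0.35   0.003] [ 43. 149.]
```

Call:
drive_tool --plan "-0.05 0 1 0 0 0;0 0 1 0 0 0;0 0 1 0 0 0;0 0 1 0 0 0;0 0 1 0 0 0;0 0 0.5 0 0 0;0 0 0.2 0 0 0;0 0 0 0 0 0"

```text
time_s: 27.72
eef_pos: [0.4321, -0.0873, -0.0253]
eef_rot: [0.082, -3.138, -0.002]
ft_force: [0.2, 0.4, -0.0]
finger_gap: 0.0554
grip_force: 0.0
```

Call:
drive_tool --plan "0 0 0 0 0 0;0 0 0 0 0 0;0 0 0 0 0 0;0 0 0 0 0 0;0 0 0 0 0 0;0 0 0 0 0 0;0 0 0 0 0 0" --hand 0

```text
time_s: 28.3
eef_pos: [0.4339, -0.0883, -0.0227]
eef_rot: [-0.081, 3.138, -0.001]
ft_force: [-1.1, 1.0, 7.3]
finger_gap: 0.0339
grip_force: 40.4
```

Call:
drive_tool --plan "0 0 -0.8 0 0 0;0 0 -1 0 0 0;0 0 -1 0 0 0;0 0 -1 0 0 0;0 0 -1 0 0 0;-0.95 0.62 0 0 0 0;-0.95 0.62 0 0 0 0;-0.95 0.62 0 0 0 0;-0.95 0.62 0 0 0 0;-0.95 0.62 0 0 0 0"

```text
time_s: 29.13
eef_pos: [0.5719, 0.0131, 0.1212]
eef_rot: [-0.081, 3.139, -0.001]
ft_force: [1.4, -1.1, 0.3]
finger_gap: 0.0004
grip_force: 0.0
```

Call:
drive_tool --plan "-0.95 0.62 0 0 0 0;-0.95 0.62 0 0 0 0;0 0 0 0 0 0;0 0 0 0 0 0;0 0 0 0 0 0"

```text
time_s: 29.55
eef_pos: [0.6249, 0.052, 0.1203]
eef_rot: [0.082, -3.14, 0.0]
ft_force: [-0.0, -0.5, -1.2]
finger_gap: 0.0
grip_force: 0.0
```

Lost it (the grip slackened). I find where it fell.

Run:
```python
from h import *
for n in('wrist','scene','side'):
    p=cap(n); print(n); spots(p,'adapter1',.3)
    for r in silhouettes(p,'adapter1'):
        if r['conf']>.3: print('  sil',round(r['conf'],2),r['pixels'].sum(),np.argwhere(r['pixels']).mean(0).round()[::-1])
```

```text
wrist
adapter1 0.75 [0.684 0.049 0.01 ] [309. 243.]
  sil 0.67 812 [311. 240.]
scene
adapter1 0.67 [0.684 0.053 0.009] [273. 265.]
adapter1 0.57 [ 0.54  -0.367  0.002] [266. 161.]
adapter1 0.5 [0.403 0.108 0.001] [374. 245.]
adapter1 0.4 [ 0.427 -0.142  0.002] [326. 192.]
side
adapter1 0.71 [ 0.544 -0.244  0.005] [357. 275.]
adapter1 0.71 [ 0.416 -0.346 -0.002] [310. 320.]
adapter1 0.63 [ 0.43  -0.144  0.001] [300. 255.]
adapter1 0.58 [ 0.533 -0.369  0.002] [369. 319.]
  sil 0.82 295 [372. 317.]
  sil 0.68 171 [299. 253.]
  sil 0.5 203 [358. 274.]
  sil 0.48 265 [309. 318.]
```

Call:
drive_tool --plan "0.98 -0.88 0 0 0 0;0.98 -0.88 0 0 0 0;0.98 -0.88 0 0 0 0;0.98 -0.88 0 0 0 0;0.98 -0.88 0 0 0 0;0.98 -0.88 0 0 0 0;0.98 -0.88 0 0 0 0;0 0 0 0 0 0;0 0 0 0 0 0;0 0 0 0 0 0" --hand 0.65

```text
time_s: 30.83
eef_pos: [0.4298, -0.1432, 0.1205]
eef_rot: [-0.08, 3.14, -0.0]
ft_force: [0.5, -0.5, 0.4]
finger_gap: 0.0556
grip_force: 0.0
```

Run:
```python
from h import *
s=st()
p=cap('wrist'); spots(p,'adapter1',.3)
for r in silhouettes(p,'adapter1'):
        if r['conf']>.3: c=np.argwhere(r['pixels']).mean(0)[::-1];print('  sil',round(r['conf'],2),r['pixels'].sum(),c.round(),ray(p,*c,.008))
```

```text
{'time_s': np.float64(30.833), 'joint_positions': array([-0.484,  0.22 , -0.47 ,  0.88 ,  0.   , -0.534]), 'eef_pos': array([ 0.43 , -0.143,  0.121]), 'eef_rot': array([-0.08,  3.14, -0.  ]), 'ft_force': array([ 0.463, -0.5  ,  0.402]), 'finger_gap': np.float64(0.056), 'grip_force': np.float64(0.0)}
adapter1 0.92 [ 0.549 -0.238  0.002] [217. 289.]
adapter1 0.9 [ 0.536 -0.368  0.003] [ 85. 273.]
adapter1 0.56 [ 0.415 -0.346  0.004] [ 86. 154.]
  sil 0.73 1831 [ 84. 152.] [ 0.41248533 -0.34454415  0.008     ]
  sil 0.72 451 [203. 284.] [ 0.54025306 -0.24927136  0.008     ]
  sil 0.68 1336 [ 83. 277.] [ 0.53760505 -0.36727551  0.008     ]
  sil 0.57 1406 [316. 179.] [ 0.42643298 -0.14282888  0.008     ]
```

Call:
drive_tool --plan "0.05 0 1 0 0 0;0 0 1 0 0 0;0 0 1 0 0 0;0 0 1 0 0 0;0 0 0.6 0 0 0;0 0 0.2 0 0 0;0 0 0 0 0 0"

```text
time_s: 31.57
eef_pos: [0.4272, -0.1419, -0.0251]
eef_rot: [0.084, -3.138, -0.002]
ft_force: [0.2, 0.4, 0.0]
finger_gap: 0.0553
grip_force: 0.0
```

Call:
drive_tool --plan "0 0 0 0 0 0;0 0 0 0 0 0;0 0 0 0 0 0;0 0 0 0 0 0;0 0 0 0 0 0;0 0 0 0 0 0;0 0 0 0 0 0;0 0 -0.5 0 0 0;0 0 -0.5 0 0 0;0 0 0 0 0 0" --hand 0 --squeeze 60

```text
time_s: 32.4
eef_pos: [0.4304, -0.1443, 0.0096]
eef_rot: [-0.081, 3.135, -0.005]
ft_force: [0.9, 0.3, 1.2]
finger_gap: 0.0002
grip_force: 0.0
```

```bash
cat >> h.py <<'E'
def ad(names=('wrist','scene','side'),mc=.3):
    for n in names:
        p=cap(n); print(n); spots(p,'adapter1',mc)
        for r in silhouettes(p,'adapter1'):
            if r['conf']>mc: c=np.argwhere(r['pixels']).mean(0)[::-1];print('  sil',round(r['conf'],2),r['pixels'].sum(),c.round(),ray(p,*c,.008).round(3))
E
python3 -c "
from h import *
ad()"
```

```text
wrist
adapter1 0.97 [ 0.424 -0.144  0.001] [316. 221.]
  sil 0.89 403 [  5. 363.] [ 0.535 -0.348  0.008]
  sil 0.62 2990 [318. 226.] [ 0.425 -0.143  0.008]
scene
adapter1 0.67 [ 0.547 -0.243 -0.   ] [278. 184.]
adapter1 0.65 [ 0.409 -0.343  0.003] [304. 154.]
adapter1 0.52 [ 0.43  -0.141  0.003] [325. 192.]
adapter1 0.52 [0.684 0.056 0.015] [273. 264.]
adapter1 0.46 [ 0.538 -0.364  0.002] [267. 161.]
  sil 0.63 80 [265. 160.] [ 0.543 -0.368  0.008]
  sil 0.55 91 [274. 260.] [0.678 0.038 0.008]
  sil 0.5 99 [325. 191.] [ 0.429 -0.142  0.008]
  sil 0.46 85 [302. 153.] [ 0.415 -0.345  0.008]
side
adapter1 0.76 [ 0.533 -0.367  0.002] [368. 318.]
adapter1 0.58 [ 0.544 -0.244  0.004] [357. 275.]
adapter1 0.52 [ 0.429 -0.143  0.002] [300. 254.]
adapter1 0.48 [ 0.415 -0.344 -0.   ] [310. 320.]
  sil 0.79 267 [309. 319.] [ 0.412 -0.349  0.008]
  sil 0.75 197 [358. 274.] [ 0.547 -0.244  0.008]
  sil 0.61 147 [298. 253.] [ 0.426 -0.145  0.008]
  sil 0.58 277 [372. 317.] [ 0.538 -0.371  0.008]
  sil 0.39 1072 [267. 282.] [ 0.34  -0.229  0.008]
```

Call:
drive_tool --plan "0 0 0 0 0 0;0 0 0 0 0 0;0 0 0 0 0 0;0 0 0 0 0 0;0 0 0 0 0 0;0.1 0 0.4 0 0 0;0 0 0.4 0 0 0;0 0 0.3 0 0 0;0 0 0.15 0 0 0;0 0 0 0 0 0" --hand 0.62

```text
time_s: 33.68
eef_pos: [0.4242, -0.1429, -0.0321]
eef_rot: [0.081, -3.139, -0.001]
ft_force: [-0.6, -0.2, 0.2]
finger_gap: 0.0526
grip_force: 0.0
```

Call:
drive_tool --plan "0 0 0 0 0 0;0 0 0 0 0 0;0 0 0 0 0 0;0 0 0 0 0 0;0 0 0 0 0 0;0 0 0 0 0 0;0 0 0 0 0 0" --hand 0 --squeeze 40

```text
time_s: 34.27
eef_pos: [0.4253, -0.1435, -0.0308]
eef_rot: [-0.081, 3.14, -0.001]
ft_force: [-0.4, 0.1, 6.6]
finger_gap: 0.036
grip_force: 40.3
```

Call:
drive_tool --plan "0 0 -0.3 0 0 0;0 0 -0.5 0 0 0;0 0 -0.7 0 0 0;0 0 -0.8 0 0 0;0 0 -0.9 0 0 0;0 0 -0.9 0 0 0;0 0 -0.9 0 0 0;0 0 0 0 0 0"

```text
time_s: 34.93
eef_pos: [0.4275, -0.1446, 0.1237]
eef_rot: [-0.081, 3.134, -0.006]
ft_force: [1.5, -0.1, 0.7]
finger_gap: 0.0356
grip_force: 40.0
```

Call:
drive_tool --plan "-0.88 0.77 0 0 0 0;-0.88 0.77 0 0 0 0;-0.88 0.77 0 0 0 0;-0.88 0.77 0 0 0 0;-0.88 0.77 0 0 0 0;-0.88 0.77 0 0 0 0;-0.88 0.77 0 0 0 0;-0.88 0.77 0 0 0 0;0 0 0 0 0 0;0 0 0 0 0 0"

```text
time_s: 35.77
eef_pos: [0.6265, 0.0536, 0.1179]
eef_rot: [0.085, -3.14, -0.0]
ft_force: [-0.2, -0.5, -0.3]
finger_gap: 0.0358
grip_force: 40.0
```

Held. I lower it into the chamber's near side, release and rise.

Call:
drive_tool --plan "0 -0.05 1 0 0 0;0 0 1 0 0 0;0 0 0.8 0 0 0;0 0 0.3 0 0 0;0 0 0 0 0 0;0 0 0 0 0 0"

```text
time_s: 36.27
eef_pos: [0.6261, 0.0501, 0.0264]
eef_rot: [0.08, -3.14, 0.0]
ft_force: [0.5, -0.6, -0.1]
finger_gap: 0.0357
grip_force: 40.0
```

Call:
drive_tool --plan "0 0 0 0 0 0;0 0 0 0 0 0;0 0 0 0 0 0;0 0 0 0 0 0;0 0 -1 0 0 0;0 0 -1 0 0 0;0 0 -1 0 0 0;0 0 -1 0 0 0" --hand 0.5

```text
time_s: 36.93
eef_pos: [0.6262, 0.0507, 0.1475]
eef_rot: [-0.081, 3.14, -0.0]
ft_force: [0.1, -0.0, -0.5]
finger_gap: 0.0427
grip_force: 0.0
```

```bash
python3 -c "
from h import *
st();ad()"
```

```text
{'time_s': np.float64(36.933), 'joint_positions': array([-0.035,  0.517,  0.056,  1.11 , -0.   , -0.087]), 'eef_pos': array([0.626, 0.051, 0.148]), 'eef_rot': array([-0.081,  3.14 , -0.   ]), 'ft_force': array([ 0.101, -0.022, -0.477]), 'finger_gap': np.float64(0.043), 'grip_force': np.float64(0.0)}
wrist
adapter1 0.75 [0.682 0.049 0.012] [310. 230.]
adapter1 0.63 [0.629 0.051 0.014] [315. 180.]
  sil 0.92 556 [ 7. 75.] [ 0.549 -0.226  0.008]
  sil 0.89 1143 [314. 233.] [0.688 0.052 0.008]
  sil 0.7 1204 [315. 182.] [0.633 0.051 0.008]
scene
adapter1 0.63 [0.634 0.051 0.017] [290. 256.]
adapter1 0.51 [0.688 0.055 0.011] [272. 265.]
adapter1 0.4 [0.659 0.056 0.001] [283. 264.]
adapter1 0.38 [ 0.541 -0.365 -0.001] [266. 162.]
  sil 0.59 67 [273. 260.] [0.678 0.039 0.008]
  sil 0.56 153 [291. 255.] [0.63  0.043 0.008]
  sil 0.44 79 [265. 159.] [ 0.543 -0.368  0.008]
side
adapter1 0.75 [ 0.417 -0.345  0.001] [311. 319.]
adapter1 0.72 [ 0.535 -0.368  0.002] [369. 319.]
adapter1 0.44 [ 0.545 -0.244  0.003] [358. 276.]
  sil 0.73 246 [309. 318.] [ 0.413 -0.348  0.008]
  sil 0.56 183 [358. 274.] [ 0.545 -0.243  0.008]
  sil 0.54 274 [372. 317.] [ 0.538 -0.371  0.008]
```

Call:
drive_tool --plan "0.31 -0.96 0 0 0 0;0.31 -0.96 0 0 0 0;0.31 -0.96 0 0 0 0;0.31 -0.96 0 0 0 0;0.31 -0.96 0 0 0 0;0.31 -0.96 0 0 0 0;0.31 -0.96 0 0 0 0;0.31 -0.96 0 0 0 0;0.31 -0.96 0 0 0 0;0.31 -0.96 0 0 0 0" --hand 0.62

```text
time_s: 38.22
eef_pos: [0.5473, -0.2429, 0.145]
eef_rot: [0.081, -3.139, -0.001]
ft_force: [0.9, -0.3, -0.7]
finger_gap: 0.0531
grip_force: 0.0
```

Call:
drive_tool --plan "0 0 0 0 0 -1;0 0 0 0 0 -1;0 0 0 0 0 -1;0 0 0 0 0 -1;0 0 0 0 0 -1;0 0 0 0 0 -1;0 0 0 0 0 -1;0 0 0 0 0 -1;0 0 0 0 0 -0.4;0 0 0 0 0 0"

```text
time_s: 39.05
eef_pos: [0.5479, -0.2415, 0.1449]
eef_rot: [1.203, -2.901, -0.002]
ft_force: [0.5, 0.1, -0.1]
finger_gap: 0.0529
grip_force: 0.0
```

```bash
python3 -c "
from h import *
st();ad(('wrist','side'));p=cap('wrist');spots(p,'weight')"
```

```text
{'time_s': np.float64(39.05), 'joint_positions': array([-0.537,  0.464, -0.038,  1.07 , -0.   , -1.324]), 'eef_pos': array([ 0.548, -0.242,  0.145]), 'eef_rot': array([ 1.203e+00, -2.901e+00, -2.000e-03]), 'ft_force': array([ 0.541,  0.102, -0.095]), 'finger_gap': np.float64(0.053), 'grip_force': np.float64(0.0)}
wrist
adapter1 0.63 [ 0.538 -0.367  0.001] [222.  70.]
  sil 0.63 1182 [316. 174.] [ 0.546 -0.242  0.008]
  sil 0.6 1666 [219.  68.] [ 0.539 -0.369  0.008]
side
adapter1 0.73 [ 0.418 -0.343  0.001] [311. 318.]
adapter1 0.61 [ 0.533 -0.365  0.006] [368. 316.]
adapter1 0.49 [ 0.548 -0.246  0.006] [359. 275.]
  sil 0.54 195 [358. 274.] [ 0.546 -0.243  0.008]
  sil 0.54 283 [309. 318.] [ 0.412 -0.348  0.008]
weight 0.72 [ 0.503 -0.286 -0.003] [315. 107.]
```

Call:
drive_tool --plan "0.03 0 1 0 0 0;0 0 1 0 0 0;0 0 1 0 0 0;0 0 1 0 0 0;0 0 1 0 0 0;0 0 0.5 0 0 0;0 0 0.3 0 0 0;0 0 0.07 0 0 0;0 0 0 0 0 0"

```text
time_s: 40.2
eef_pos: [0.5478, -0.2425, -0.0303]
eef_rot: [1.201, -2.903, -0.0]
ft_force: [-0.2, 0.1, 0.5]
finger_gap: 0.0529
grip_force: 0.0
```

Call:
drive_tool --plan "0 0 0 0 0 0;0 0 0 0 0 0;0 0 0 0 0 0;0 0 0 0 0 0;0 0 0 0 0 0;0 0 0 0 0 0;0 0 0 0 0 0" --hand 0

```text
time_s: 40.78
eef_pos: [0.5488, -0.243, -0.0288]
eef_rot: [-1.201, 2.901, -0.003]
ft_force: [-1.2, 0.2, 6.6]
finger_gap: 0.0359
grip_force: 40.0
```

Call:
drive_tool --plan "0 0 -0.3 0 0 0;0 0 -0.5 0 0 0;0 0 -0.7 0 0 0;0 0 -0.8 0 0 0;0 0 -0.9 0 0 0;0 0 -0.9 0 0 0;0 0 -0.9 0 0 0;0 0 0 0 0 0"

```text
time_s: 41.45
eef_pos: [0.5507, -0.2441, 0.1262]
eef_rot: [-1.199, 2.898, -0.011]
ft_force: [1.1, -0.7, -0.3]
finger_gap: 0.0353
grip_force: 40.0
```

Call:
drive_tool --plan "-0.92 0.47 0 0 0 0;-0.92 0.47 0 0 0 0;-0.92 0.47 0 0 0 0;-0.92 0.47 0 0 0 0;-0.92 0.47 0 0 0 0;-0.92 0.47 0 0 0 0;-0.92 0.47 0 0 0 0;-0.92 0.47 0 0 0 0;-0.92 0.47 0 0 0 0;-0.92 0.47 0 0 0 0"

```text
time_s: 42.28
eef_pos: [0.6437, 0.054, 0.1204]
eef_rot: [-1.201, 2.902, -0.001]
ft_force: [0.1, -1.0, 0.7]
finger_gap: 0.036
grip_force: 40.0
```

Call:
drive_tool --plan "-0.92 0.47 0 0 0 -1;0 0 0 0 0 -1;0 0 0 0 0 -1;0 0 0 0 0 -1;0 0 0 0 0 -1;0 0 0 0 0 -1;0 0 0 0 0 -1;0 0 0 0 0 -1;0 0 0 0 0 -1;0 0 0 0 0 0"

```text
time_s: 43.12
eef_pos: [0.6529, 0.082, 0.1202]
eef_rot: [-2.225, 2.218, -0.001]
ft_force: [-0.1, 0.1, -0.6]
finger_gap: 0.0356
grip_force: 40.0
```

Call:
drive_tool --plan "0.07 0 1 0 0 0;0 0 1 0 0 0;0 0 0.8 0 0 0;0 0 0.3 0 0 0;0 0 0 0 0 0;0 0 0 0 0 0"

```text
time_s: 43.62
eef_pos: [0.6532, 0.0798, 0.0274]
eef_rot: [-2.219, 2.223, -0.0]
ft_force: [0.1, -0.2, 0.4]
finger_gap: 0.0356
grip_force: 40.0
```

Call:
drive_tool --plan "0 0 0 0 0 0;0 0 0 0 0 0;0 0 0 0 0 0;0 0 0 0 0 0;0 0 -1 0 0 0;0 0 -1 0 0 0;0 0 -1 0 0 0;0 0 -1 0 0 0" --hand 0.5

```text
time_s: 44.28
eef_pos: [0.6527, 0.0798, 0.1484]
eef_rot: [-2.22, 2.222, -0.0]
ft_force: [-0.2, 0.6, -0.6]
finger_gap: 0.0429
grip_force: 0.0
```

```bash
python3 -c "
from h import *
st();ad()"
```

```text
{'time_s': np.float64(44.283), 'joint_positions': array([ 0.011,  0.574,  0.156,  1.153,  0.   , -1.559]), 'eef_pos': array([0.653, 0.08 , 0.148]), 'eef_rot': array([-2.22 ,  2.222, -0.   ]), 'ft_force': array([-0.163,  0.609, -0.614]), 'finger_gap': np.float64(0.043), 'grip_force': np.float64(0.0)}
wrist
adapter1 0.86 [0.656 0.082 0.014] [311. 178.]
adapter1 0.75 [0.629 0.05  0.013] [340. 144.]
adapter1 0.67 [0.682 0.05  0.013] [283. 144.]
  sil 0.79 1410 [281. 147.] [0.684 0.054 0.008]
  sil 0.71 1435 [339. 146.] [0.63  0.052 0.008]
  sil 0.46 37896 [317. 128.] [0.65  0.036 0.008]
scene
adapter1 0.6 [0.683 0.055 0.012] [274. 264.]
adapter1 0.5 [ 0.411 -0.346  0.002] [303. 154.]
adapter1 0.5 [0.653 0.163 0.077] [301. 276.]
adapter1 0.48 [0.657 0.081 0.014] [287. 267.]
adapter1 0.42 [0.631 0.052 0.012] [291. 257.]
  sil 0.73 189 [235. 161.] [ 0.635 -0.402  0.008]
  sil 0.59 48 [303. 153.] [ 0.409 -0.344  0.008]
  sil 0.47 31 [286. 262.] [0.65  0.061 0.008]
  sil 0.47 104 [273. 260.] [0.678 0.038 0.008]
  sil 0.43 157 [290. 255.] [0.63  0.041 0.008]
side
adapter1 0.8 [ 0.533 -0.368  0.006] [369. 317.]
adapter1 0.74 [ 0.417 -0.348  0.004] [311. 319.]
adapter1 0.6 [0.649 0.076 0.014] [362. 191.]
  sil 0.78 248 [309. 319.] [ 0.412 -0.349  0.008]
  sil 0.73 273 [372. 317.] [ 0.539 -0.371  0.008]
  sil 0.32 811 [272. 177.] [0.406 0.221 0.008]
```

Call:
drive_tool --plan "1 0.25 0 0 0 0;1 0.25 0 0 0 0;1 0.25 0 0 0 0;1 0.25 0 0 0 0;1 0.25 0 0 0 0;1 0.25 0 0 0 0;1 0.25 0 0 0 0;1 0.25 0 0 0 0;1 0.25 0 0 0 0;1 0.25 0 0 0 0" --hand 0.62

```text
time_s: 45.57
eef_pos: [0.5767, -0.2214, 0.1459]
eef_rot: [2.22, -2.222, -0.002]
ft_force: [0.4, 0.3, 0.6]
finger_gap: 0.0528
grip_force: 0.0
```

Call:
drive_tool --plan "1 0.26 0 0 0 0;1 0.26 0 0 0 0;1 0.26 0 0 0 0;1 0.26 0 0 0 0;0.95 0.26 0 0 0 0;0 0 0 0 0 0;0 0 0 0 0 0;0 0 0 0 0 0"

```text
time_s: 46.23
eef_pos: [0.5383, -0.368, 0.1459]
eef_rot: [-2.22, 2.222, 0.002]
ft_force: [0.8, -0.6, -0.2]
finger_gap: 0.0527
grip_force: 0.0
```

```bash
python3 -c "
from h import *
st();ad(('wrist','side'));p=cap('wrist');spots(p,'brush')"
```

```text
{'time_s': np.float64(46.233), 'joint_positions': array([-0.712,  0.566,  0.135,  1.142,  0.   , -2.282]), 'eef_pos': array([ 0.538, -0.368,  0.146]), 'eef_rot': array([-2.220e+00,  2.222e+00,  2.000e-03]), 'ft_force': array([ 0.784, -0.624, -0.181]), 'finger_gap': np.float64(0.053), 'grip_force': np.float64(0.0)}
wrist
adapter1 0.82 [ 0.538 -0.368  0.004] [314. 174.]
adapter1 0.69 [ 0.412 -0.347  0.001] [440. 192.]
  sil 0.79 1224 [314. 173.] [ 0.539 -0.369  0.008]
  sil 0.7 1238 [441. 196.] [ 0.413 -0.346  0.008]
side
adapter1 0.74 [ 0.417 -0.346  0.002] [311. 319.]
adapter1 0.68 [ 0.534 -0.367  0.003] [369. 318.]
  sil 0.69 275 [309. 319.] [ 0.412 -0.349  0.008]
  sil 0.59 297 [372. 317.] [ 0.539 -0.37   0.008]
brush 0.61 [ 0.635 -0.391  0.001] [215. 149.]
```

Call:
drive_tool --plan "0 0 1 0 0 0;0 0 1 0 0 0;0 0 1 0 0 0;0 0 1 0 0 0;0 0 1 0 0 0;0 0 0.5 0 0 0;0 0 0.3 0 0 0;0 0 0.07 0 0 0;0 0 0 0 0 0"

```text
time_s: 47.38
eef_pos: [0.5388, -0.3686, -0.0293]
eef_rot: [-2.221, 2.222, -0.0]
ft_force: [-0.5, 0.4, 0.4]
finger_gap: 0.053
grip_force: 0.0
```

Call:
drive_tool --plan "0 0 0 0 0 0;0 0 0 0 0 0;0 0 0 0 0 0;0 0 0 0 0 0;0 0 0 0 0 0;0 0 0 0 0 0;0 0 0 0 0 0" --hand 0

```text
time_s: 47.97
eef_pos: [0.5397, -0.3695, -0.0277]
eef_rot: [-2.221, 2.222, -0.004]
ft_force: [0.4, 0.4, 6.8]
finger_gap: 0.0357
grip_force: 39.9
```

Call:
drive_tool --plan "0 0 -0.3 0 0 0;0 0 -0.5 0 0 0;0 0 -0.7 0 0 0;0 0 -0.8 0 0 0;0 0 -0.9 0 0 0;0 0 -0.9 0 0 0;0 0 -0.9 0 0 0;0 0 0 0 0 0"

```text
time_s: 48.63
eef_pos: [0.5412, -0.3709, 0.1276]
eef_rot: [-2.22, 2.222, -0.015]
ft_force: [1.1, -0.7, 0.5]
finger_gap: 0.0355
grip_force: 39.9
```

Call:
drive_tool --plan "-0.94 -0.28 0 0 0 0;-0.94 -0.28 0 0 0 0;-0.94 -0.28 0 0 0 0;-0.94 -0.28 0 0 0 0;-0.94 -0.28 0 0 0 0;-0.94 -0.28 0 0 0 0;-0.94 -0.28 0 0 0 0;-0.94 -0.28 0 0 0 0;-0.94 -0.28 0 0 0 0;-0.94 -0.28 0 0 0 0"

```text
time_s: 49.47
eef_pos: [0.6231, -0.0853, 0.1213]
eef_rot: [-2.22, 2.222, -0.001]
ft_force: [1.3, -1.1, -1.5]
finger_gap: 0.0356
grip_force: 39.9
```

Call:
drive_tool --plan "-0.94 -0.28 0 0 0 0;-0.94 -0.28 0 0 0 0;-0.94 -0.28 0 0 0 0;-0.9 -0.26 0 0 0 0;0 0 0 0 0 0;0 0 0 0 0 0;0 0 0 0 0 0"

```text
time_s: 50.05
eef_pos: [0.6557, 0.0247, 0.1208]
eef_rot: [2.221, -2.222, 0.001]
ft_force: [0.0, -1.2, -0.3]
finger_gap: 0.0354
grip_force: 40.0
```

Call:
drive_tool --plan "0 0 1 0 0 0;0 0 1 0 0 0;0 0 0.8 0 0 0;0 0 0.3 0 0 0;0 0 0 0 0 0;0 0 0 0 0 0"

```text
time_s: 50.55
eef_pos: [0.6561, 0.0241, 0.0283]
eef_rot: [-2.22, 2.223, -0.0]
ft_force: [0.1, 0.1, 0.1]
finger_gap: 0.0356
grip_force: 40.0
```

Call:
drive_tool --plan "0 0 0 0 0 0;0 0 0 0 0 0;0 0 0 0 0 0;0 0 0 0 0 0;0 0 -1 0 0 0;0 0 -1 0 0 0;0 0 -1 0 0 0;0 0 -1 0 0 0" --hand 0.5

```text
time_s: 51.22
eef_pos: [0.6557, 0.025, 0.1493]
eef_rot: [-2.221, 2.222, -0.0]
ft_force: [0.9, 0.2, -0.8]
finger_gap: 0.0425
grip_force: 0.0
```

```bash
python3 -c "
from h import *
st();ad()"
```

```text
{'time_s': np.float64(51.217), 'joint_positions': array([-0.073,  0.571,  0.153,  1.152,  0.   , -1.643]), 'eef_pos': array([0.656, 0.025, 0.149]), 'eef_rot': array([-2.221,  2.222, -0.   ]), 'ft_force': array([ 0.932,  0.214, -0.761]), 'finger_gap': np.float64(0.043), 'grip_force': np.float64(0.0)}
wrist
adapter1 0.97 [0.684 0.048 0.016] [285. 198.]
adapter1 0.93 [0.63  0.05  0.013] [341. 199.]
adapter1 0.93 [0.657 0.081 0.016] [313. 229.]
adapter1 0.77 [0.66  0.025 0.013] [310. 175.]
  sil 0.95 1198 [286. 204.] [0.685 0.056 0.008]
  sil 0.81 1196 [313. 176.] [0.657 0.027 0.008]
  sil 0.66 1204 [340. 202.] [0.63  0.054 0.008]
  sil 0.57 1153 [316. 231.] [0.655 0.086 0.008]
  sil 0.54 2040 [322. 326.] [0.648 0.205 0.008]
scene
adapter1 0.71 [0.659 0.03  0.012] [279. 254.]
adapter1 0.61 [ 0.409 -0.342  0.001] [304. 155.]
adapter1 0.6 [0.658 0.082 0.014] [287. 268.]
adapter1 0.58 [0.634 0.052 0.016] [290. 256.]
adapter1 0.54 [0.685 0.054 0.012] [273. 264.]
  sil 0.75 1758 [395. 273.] [0.407 0.219 0.008]
  sil 0.65 69 [302. 153.] [ 0.416 -0.344  0.008]
  sil 0.6 102 [273. 260.] [0.678 0.038 0.008]
  sil 0.58 125 [278. 251.] [0.656 0.014 0.008]
  sil 0.54 48 [286. 262.] [0.652 0.06  0.008]
  sil 0.4 173 [297. 215.] [ 0.55  -0.086  0.008]
side
adapter1 0.62 [ 0.417 -0.346  0.001] [311. 320.]
adapter1 0.57 [0.652 0.077 0.016] [362. 190.]
  sil 0.53 26 [363. 187.] [0.663 0.105 0.008]
  sil 0.49 282 [309. 318.] [ 0.413 -0.348  0.008]
  sil 0.45 648 [344. 290.] [ 0.503 -0.287  0.008]
```

Call:
drive_tool --plan "0.95 0.62 0 0 0 0;0.95 0.62 0 0 0 0;0.95 0.62 0 0 0 0;0.95 0.62 0 0 0 0;0.95 0.62 0 0 0 0;0.95 0.62 0 0 0 0;0.95 0.62 0 0 0 0;0.95 0.62 0 0 0 0;0.95 0.62 0 0 0 0;0.95 0.62 0 0 0 0" --hand 0.62

```text
time_s: 52.5
eef_pos: [0.4682, -0.2609, 0.1469]
eef_rot: [2.221, -2.222, -0.001]
ft_force: [1.4, -0.9, -0.0]
finger_gap: 0.0526
grip_force: 0.0
```

Call:
drive_tool --plan "0.95 0.62 0 0 0 0;0.95 0.62 0 0 0 0;0.95 0.65 0 0 0 0;0 0 0 0 0 0;0 0 0 0 0 0;0 0 0 0 0 0"

```text
time_s: 53.0
eef_pos: [0.4127, -0.345, 0.147]
eef_rot: [-2.22, 2.223, 0.002]
ft_force: [-0.0, 0.0, 0.4]
finger_gap: 0.0527
grip_force: 0.0
```

```bash
python3 -c "
from h import *
st();ad(('wrist','side'))"
```

```text
{'time_s': np.float64(53.0), 'joint_positions': array([-0.832,  0.35 , -0.209,  1.012,  0.   , -2.402]), 'eef_pos': array([ 0.413, -0.345,  0.147]), 'eef_rot': array([-2.220e+00,  2.223e+00,  2.000e-03]), 'ft_force': array([-0.005,  0.029,  0.411]), 'finger_gap': np.float64(0.053), 'grip_force': np.float64(0.0)}
wrist
adapter1 0.55 [ 0.412 -0.348  0.001] [315. 169.]
  sil 0.64 1248 [314. 173.] [ 0.413 -0.346  0.008]
side
adapter1 0.8 [ 0.418 -0.345 -0.   ] [311. 319.]
adapter1 0.51 [0.649 0.078 0.015] [361. 191.]
  sil 0.58 258 [309. 319.] [ 0.412 -0.349  0.008]
```

Call:
drive_tool --plan "0 0 1 0 0 0;0 0 1 0 0 0;0 0 1 0 0 0;0 0 1 0 0 0;0 0 1 0 0 0;0 0 0.5 0 0 0;0 0 0.3 0 0 0;0 0 0.1 0 0 0;0 0 0 0 0 0"

```text
time_s: 54.05
eef_pos: [0.4131, -0.3452, -0.0296]
eef_rot: [-2.221, 2.222, 0.0]
ft_force: [0.5, -1.2, 0.4]
finger_gap: 0.053
grip_force: 0.0
```

Call:
drive_tool --plan "0 0 0 0 0 0;0 0 0 0 0 0;0 0 0 0 0 0;0 0 0 0 0 0;0 0 0 0 0 0;0 0 0 0 0 0;0 0 0 0 0 0" --hand 0

```text
time_s: 54.63
eef_pos: [0.4137, -0.3462, -0.028]
eef_rot: [-2.221, 2.222, -0.004]
ft_force: [-0.2, 2.0, 6.7]
finger_gap: 0.0358
grip_force: 39.9
```

Call:
drive_tool --plan "0 0 -0.3 0 0 0;0 0 -0.5 0 0 0;0 0 -0.7 0 0 0;0 0 -0.8 0 0 0;0 0 -0.9 0 0 0;0 0 -0.9 0 0 0;0 0 -0.9 0 0 0;0 0 0 0 0 0"

```text
time_s: 55.3
eef_pos: [0.4152, -0.348, 0.1267]
eef_rot: [2.22, -2.222, 0.014]
ft_force: [1.4, -0.7, -0.1]
finger_gap: 0.0356
grip_force: 39.9
```

Call:
drive_tool --plan "-0.95 -0.58 0 0 0 0;-0.95 -0.58 0 0 0 0;-0.95 -0.58 0 0 0 0;-0.95 -0.58 0 0 0 0;-0.95 -0.58 0 0 0 0;-0.95 -0.58 0 0 0 0;-0.95 -0.58 0 0 0 0;-0.95 -0.58 0 0 0 0;-0.95 -0.58 0 0 0 0;-0.95 -0.58 0 0 0 0"

```text
time_s: 56.13
eef_pos: [0.5879, -0.059, 0.1213]
eef_rot: [-2.22, 2.222, -0.001]
ft_force: [1.2, -0.7, -0.0]
finger_gap: 0.0354
grip_force: 40.0
```

Call:
drive_tool --plan "-0.95 -0.58 0 0 0 0;-0.95 -0.58 0 0 0 0;-0.95 -0.58 0 0 0 0;-0.92 -0.56 0 0 0 0;0 0 0 0 0 0;0 0 0 0 0 0;0 0 1 0 0 0;0 0 1 0 0 0;0 0 0.8 0 0 0;0 0 0 0 0 0"

```text
time_s: 56.97
eef_pos: [0.652, 0.0514, 0.0321]
eef_rot: [2.215, -2.22, -0.009]
ft_force: [-1.6, 0.3, -1.0]
finger_gap: 0.0354
grip_force: 40.1
```

Call:
drive_tool --plan "0 0 0.2 0 0 0;0 0 0.1 0 0 0;0 0 0 0 0 0;0 0 0 0 0 0"

```text
time_s: 57.3
eef_pos: [0.6571, 0.0522, 0.029]
eef_rot: [-2.219, 2.221, -0.002]
ft_force: [-0.4, 0.0, 0.6]
finger_gap: 0.0359
grip_force: 40.1
```

Call:
drive_tool --plan "0 0 0 0 0 0;0 0 0 0 0 0;0 0 0 0 0 0;0 0 0 0 0 0;0 0 -1 0 0 0;0 0 -1 0 0 0;0 0 -1 0 0 0;0 0 -1 0 0 0" --hand 0.5

```text
time_s: 57.97
eef_pos: [0.6559, 0.0526, 0.1489]
eef_rot: [2.221, -2.222, -0.0]
ft_force: [0.9, 0.2, 0.2]
finger_gap: 0.0426
grip_force: 0.0
```

```bash
python3 -c "
from h import *
st();ad()
for n in('wrist','scene','side'):
  p=cap(n); spots(p,'lid'); spots(p,'chamber_rim'); spots(p,'chamber_floor')"
```

```text
{'time_s': np.float64(57.967), 'joint_positions': array([-0.031,  0.575,  0.159,  1.155,  0.   , -1.601]), 'eef_pos': array([0.656, 0.053, 0.149]), 'eef_rot': array([ 2.221, -2.222, -0.   ]), 'ft_force': array([0.911, 0.183, 0.159]), 'finger_gap': np.float64(0.043), 'grip_force': np.float64(0.0)}
wrist
adapter1 0.96 [0.633 0.051 0.012] [339. 173.]
adapter1 0.9 [0.654 0.054 0.028] [316. 181.]
adapter1 0.85 [0.666 0.086 0.014] [305. 208.]
adapter1 0.76 [0.658 0.023 0.011] [312. 144.]
adapter1 0.62 [0.687 0.047 0.01 ] [282. 169.]
  sil 0.9 1262 [312. 144.] [0.658 0.024 0.008]
  sil 0.9 1381 [315. 180.] [0.656 0.059 0.008]
  sil 0.75 1178 [281. 174.] [0.689 0.053 0.008]
  sil 0.63 884 [304. 210.] [0.666 0.09  0.008]
  sil 0.6 1016 [345. 174.] [0.626 0.053 0.008]
scene
adapter1 0.58 [0.634 0.05  0.017] [290. 255.]
adapter1 0.52 [0.659 0.028 0.015] [278. 253.]
adapter1 0.47 [0.654 0.057 0.027] [284. 258.]
adapter1 0.45 [0.667 0.081 0.015] [283. 269.]
adapter1 0.45 [0.686 0.052 0.012] [273. 264.]
  sil 0.67 160 [282. 256.] [0.651 0.035 0.008]
  sil 0.64 78 [276. 249.] [0.657 0.006 0.008]
  
[... 180 characters left out ...]
. 178.]
adapter1 0.49 [0.663 0.076 0.015] [366. 190.]
  sil 0.64 178 [345. 214.] [ 0.575 -0.016  0.008]
lid 0.71 [0.406 0.215 0.003] [534. 312.]
chamber_rim 0.69 [0.656 0.051 0.066] [313. 191.]
lid 0.97 [ 0.693 -0.154  0.   ] [244. 217.]
lid 0.94 [ 0.227  0.33  -0.004] [476. 282.]
lid 0.76 [0.404 0.217 0.007] [396. 272.]
chamber_rim 0.32 [0.654 0.057 0.015] [284. 260.]
chamber_floor 0.96 [0.658 0.059 0.013] [283. 262.]
lid 0.85 [ 0.223  0.329 -0.001] [211. 168.]
lid 0.8 [0.407 0.222 0.002] [272. 178.]
lid 0.66 [ 0.692 -0.161 -0.008] [405. 248.]
chamber_rim 0.9 [0.653 0.052 0.073] [367. 178.]
chamber_floor 0.75 [0.654 0.052 0.017] [366. 195.]
chamber_floor 0.23 [0.661 0.053 0.026] [368. 192.]
```

All five adapters are in the chamber, four on the floor and one on top. Next is the lid: back to its mat pose with the original yaw.

Call:
drive_tool --plan "-0.61 0.93 0 0 0 0;-0.61 0.93 0 0 0 0;-0.61 0.93 0 0 0 0;-0.61 0.93 0 0 0 0;-0.61 0.93 0 0 0 0;-0.61 0.93 0 0 0 0;-0.61 0.93 0 0 0 0;-0.61 0.93 0 0 0 0;-0.61 0.91 0 0 0 0;0 0 0 0 0 0" --hand 1

```text
time_s: 59.85
eef_pos: [0.4009, 0.2193, 0.1476]
eef_rot: [2.223, -2.218, -0.004]
ft_force: [0.5, 0.0, -0.9]
finger_gap: 0.0852
grip_force: 0.0
```

Call:
drive_tool --plan "0 0 0 0 0 1;0 0 0 0 0 1;0 0 0 0 0 1;0 0 0 0 0 1;0 0 0 0 0 1;0 0 0 0 0 1;0 0 0 0 0 1;0 0 0 0 0 1;0 0 0 0 0 1;0 0 0 0 0 1"

```text
time_s: 60.68
eef_pos: [0.4061, 0.2173, 0.1477]
eef_rot: [-1.067, 2.954, -0.0]
ft_force: [-0.3, -0.0, -0.3]
finger_gap: 0.0852
grip_force: 0.0
```

Call:
drive_tool --plan "0 0 0 0 0 1;0 0 0 0 0 1;0 0 0 0 0 1;0 0 0 0 0 1;0 0 0 0 0 1;0 0 0 0 0 1;0 0 0 0 0 1;0 0 0 0 0 0.4;0 0 0 0 0 0;0 0 0 0 0 0"

```text
time_s: 61.52
eef_pos: [0.406, 0.2173, 0.1476]
eef_rot: [-0.083, 3.14, 0.0]
ft_force: [-0.6, 0.2, 0.2]
finger_gap: 0.0856
grip_force: 0.0
```

```bash
python3 -c "
from h import *
st()
p=cap('wrist'); spots(p,'lid'); spots(p,'mat')"
```

```text
{'time_s': np.float64(61.517), 'joint_positions': array([ 0.333,  0.207, -0.407,  0.956, -0.   ,  0.279]), 'eef_pos': array([0.406, 0.217, 0.148]), 'eef_rot': array([-0.083,  3.14 ,  0.   ]), 'ft_force': array([-0.569,  0.232,  0.201]), 'finger_gap': np.float64(0.086), 'grip_force': np.float64(0.0)}
lid 0.61 [0.406 0.216 0.005] [313. 174.]
```

Call:
drive_tool --plan "0.02 0.03 1 0 0 0;0 0 1 0 0 0;0 0 1 0 0 0;0 0 1 0 0 0;0 0 0.8 0 0 0;0 0 0.4 0 0 0;0 0 0.1 0 0 0;0 0 0.03 0 0 0;0 0 0 0 0 0;0 0 0 0 0 0"

```text
time_s: 62.5
eef_pos: [0.4061, 0.2186, -0.0114]
eef_rot: [-0.082, 3.139, 0.001]
ft_force: [0.1, 1.2, 0.8]
finger_gap: 0.0856
grip_force: 0.0
```

Call:
drive_tool --plan "0 0 0 0 0 0;0 0 0 0 0 0;0 0 0 0 0 0;0 0 0 0 0 0;0 0 0 0 0 0;0 0 0 0 0 0;0 0 0 0 0 0;0 0 0 0 0 0" --hand 0 --squeeze 60

```text
time_s: 63.17
eef_pos: [0.4052, 0.2183, -0.012]
eef_rot: [-0.081, 3.14, 0.0]
ft_force: [-2.0, 0.4, 7.5]
finger_gap: 0.0215
grip_force: 58.4
```

Call:
drive_tool --plan "0 0 -0.3 0 0 0;0 0 -0.5 0 0 0;0 0 -0.8 0 0 0;0 0 -0.8 0 0 0;0 0 -0.9 0 0 0;0 0 -0.9 0 0 0;0 0 -0.8 0 0 0;0 0 0 0 0 0;0 0 0 0 0 0"

```text
time_s: 63.92
eef_pos: [0.4059, 0.2185, 0.1389]
eef_rot: [-0.081, 3.138, 0.001]
ft_force: [-0.2, 0.3, -2.0]
finger_gap: 0.0217
grip_force: 58.8
```

Call:
drive_tool --plan "-0.6 -0.45 0 0 0 0;-0.7 -0.52 0 0 0 0;-0.7 -0.52 0 0 0 0;-0.7 -0.52 0 0 0 0;-0.7 -0.52 0 0 0 0;-0.7 -0.52 0 0 0 0;-0.7 -0.52 0 0 0 0;-0.7 -0.52 0 0 0 0;-0.7 -0.52 0 0 0 0;-0.7 -0.52 0 0 0 0"

```text
time_s: 64.75
eef_pos: [0.6196, 0.0744, 0.1358]
eef_rot: [0.081, -3.138, -0.0]
ft_force: [0.0, 0.3, -0.4]
finger_gap: 0.0216
grip_force: 58.9
```

Call:
drive_tool --plan "-0.6 -0.45 0 0 0 0;-0.5 -0.36 0 0 0 0;0 0 0 0 0 0;0 0 0 0 0 0;0 0 0 0 0 0;0 0 0 0 0 0"

```text
time_s: 65.25
eef_pos: [0.6528, 0.0533, 0.137]
eef_rot: [0.082, -3.139, -0.0]
ft_force: [0.5, -0.5, -1.3]
finger_gap: 0.0214
grip_force: 59.0
```

```bash
python3 -c "
from h import *
st()
for n in('wrist','scene','side'):
  p=cap(n); spots(p,'lid',.4); spots(p,'chamber_rim',.4)"
```

```text
{'time_s': np.float64(65.25), 'joint_positions': array([-0.03 ,  0.577,  0.131,  1.126,  0.   , -0.082]), 'eef_pos': array([0.653, 0.053, 0.137]), 'eef_rot': array([ 0.082, -3.139, -0.   ]), 'ft_force': array([ 0.542, -0.532, -1.325]), 'finger_gap': np.float64(0.021), 'grip_force': np.float64(58.952)}
lid 0.9 [0.656 0.053 0.155] [314. 257.]
lid 0.69 [ 0.691 -0.164 -0.001] [ 95. 202.]
lid 0.88 [ 0.689 -0.154  0.002] [246. 216.]
lid 0.8 [0.23  0.328 0.   ] [475. 281.]
lid 0.79 [0.653 0.055 0.155] [282. 225.]
lid 0.59 [ 0.222  0.327 -0.004] [211. 169.]
lid 0.57 [ 0.691 -0.165 -0.003] [405. 247.]
lid 0.56 [0.653 0.054 0.154] [368. 152.]
chamber_rim 0.89 [0.651 0.053 0.073] [366. 178.]
chamber_rim 0.42 [0.654 0.055 0.015] [365. 195.]
```

Call:
drive_tool --plan "-0.04 0 0.6 0 0 0;0 0 0.7 0 0 0;0 0 0.7 0 0 0;0 0 0.4 0 0 0;0 0 0.2 0 0 0;0 0 0.15 0 0 0;0 0 0.08 0 0 0;0 0 0 0 0 0;0 0 0 0 0 0;0 0 0 0 0 0"

```text
time_s: 66.53
eef_pos: [0.6558, 0.0528, 0.0536]
eef_rot: [-0.081, 3.139, -0.0]
ft_force: [-0.4, -0.9, -1.1]
finger_gap: 0.0221
grip_force: 59.0
```

Call:
drive_tool --plan "0.05 0 0.05 0 0 0;0 0 0.05 0 0 0;0 0 0.03 0 0 0;0 0 0 0 0 0;0 0 0 0 0 0"

```text
time_s: 66.95
eef_pos: [0.6539, 0.0527, 0.0501]
eef_rot: [-0.081, 3.14, -0.0]
ft_force: [-3.8, 0.0, 9.6]
finger_gap: 0.0219
grip_force: 60.3
```

Call:
drive_tool --plan "0 0 0 0 0 0;0 0 0 0 0 0;0 0 0 0 0 0;0 0 0 0 0 0;0 0 0 0 0 0;0 0 0 0 0 0;0 0 -0.5 0 0 0;0 0 -1 0 0 0;0 0 -1 0 0 0;0 0 -1 0 0 0" --hand 1

```text
time_s: 67.78
eef_pos: [0.6533, 0.0527, 0.1547]
eef_rot: [0.081, -3.14, -0.0]
ft_force: [-0.1, 0.3, -0.4]
finger_gap: 0.0855
grip_force: 0.0
```

Call:
drive_tool --plan "0.5 -0.5 -1 0 0 0;0.5 -0.5 -1 0 0 0;0.5 0 -1 0 0 0;0 0 0 0 0 0;0 0 0 0 0 0"

```text
time_s: 68.2
eef_pos: [0.6111, 0.0201, 0.246]
eef_rot: [-0.08, 3.137, -0.001]
ft_force: [0.9, -0.6, 0.3]
finger_gap: 0.0854
grip_force: 0.0
```

```bash
python3 -c "
from h import *
st()
for n in('wrist','scene','side'):
  p=cap(n); spots(p,'lid',.4); lidpos(p,.076); spots(p,'chamber_rim',.4); spots(p,'pump_grip',.4)"
```

```text
{'time_s': np.float64(68.2), 'joint_positions': array([-0.087,  0.439,  0.189,  1.317,  0.   , -0.138]), 'eef_pos': array([0.611, 0.02 , 0.246]), 'eef_rot': array([-8.000e-02,  3.137e+00, -1.000e-03]), 'ft_force': array([ 0.865, -0.579,  0.338]), 'finger_gap': np.float64(0.085), 'grip_force': np.float64(0.0)}
lid 0.88 [0.656 0.052 0.066] [341. 205.]
lid 0.78 [ 0.693 -0.164 -0.002] [176. 206.]
lid 0.71 3684 665 -132 r 40
lid 0.57 10496 655 53 r 66
pump_grip 0.75 [ 0.56  -0.054  0.053] [249. 112.]
lid 0.93 [ 0.227  0.328 -0.002] [475. 281.]
lid 0.63 [ 0.693 -0.155  0.003] [244. 216.]
lid 0.55 [0.653 0.052 0.069] [283. 246.]
lid 0.91 1635 656 53 r 68
lid 0.87 589 708 -97 r 46
lid 0.71 1700 276 354 r 63
lid 0.61 760 735 -276 r 85
pump_grip 0.59 [ 0.557 -0.051  0.052] [300. 213.]
lid 0.77 [0.652 0.057 0.063] [366. 180.]
lid 0.71 [ 0.224  0.329 -0.001] [211. 168.]
lid 0.67 [ 0.693 -0.165 -0.003] [406. 247.]
lid 0.87 963 653 48 r 69
lid 0.81 721 651 -241 r 44
lid 0.61 732 232 203 r 64
lid 0.44 770 614 276 r 115
chamber_rim 0.62 [0.654 0.053 0.069] [367. 179.]
chamber_rim 0.54 [ 0.632 -0.4    0.004] [421. 322.]
```

The lid is seated where it started. Next the pump: above the paddle, turned so the fingers close along keeper x.

Call:
drive_tool --plan "0.65 -0.79 0 0 0 0;0.65 -0.79 0 0 0 0;0.65 -0.79 0 0 0 0;0 0 0 0 0 -1;0 0 0 0 0 -1;0 0 0 0 0 -1;0 0 0 0 0 -1;0 0 0 0 0 -1;0 0 0 0 0 -1;0 0 0 0 0 -1" --hand 0.35

```text
time_s: 69.78
eef_pos: [0.5556, -0.0537, 0.2439]
eef_rot: [-1.028, 2.968, -0.0]
ft_force: [-0.3, -0.0, -0.3]
finger_gap: 0.0297
grip_force: 0.0
```

Call:
drive_tool --plan "0 0 0.5 0 0 -1;0 0 0.5 0 0 -1;0 0 0.5 0 0 -1;0 0 0.5 0 0 -1;0 0 0.5 0 0 -1;0 0 0.5 0 0 -1;0 0 0 0 0 -1;0 0 0 0 0 -1;0 0 0 0 0 -1;0 0 0 0 0 -1"

```text
time_s: 70.62
eef_pos: [0.5556, -0.0537, 0.1538]
eef_rot: [-2.186, 2.256, -0.0]
ft_force: [0.7, 1.0, -0.5]
finger_gap: 0.0299
grip_force: 0.0
```

Call:
drive_tool --plan "0 0 0 0 0 -1;0 0 0 0 0 0;0 0 0 0 0 0;0 0 0 0 0 0"

```text
time_s: 70.95
eef_pos: [0.5556, -0.0536, 0.1539]
eef_rot: [-2.275, 2.166, -0.0]
ft_force: [0.7, -0.5, -0.0]
finger_gap: 0.0298
grip_force: 0.0
```

```bash
python3 -c "
from h import *
st()
p=cap('wrist'); spots(p,'pump_grip',.3)
for r in silhouettes(p,'pump_grip')[:3]:
  m=r['pixels']; print(r['conf'],m.sum(),cv2.minAreaRect(np.argwhere(m)[:,::-1].astype(np.float32)))
# dark paddle top
im=p['image'].astype(int); u,v=px(p,[.559,-.0535,.065]).astype(int); print(u,v)
g=(im.max(2)<60).astype(np.uint8); n,l,s,c=cv2.connectedComponentsWithStats(g)
for i in range(1,n):
  if s[i][4]>200: print(s[i],c[i].round(),ray(p,*c[i],.065).round(4))
"
```

```text
{'time_s': np.float64(70.95), 'joint_positions': array([-0.227,  0.381, -0.143,  1.046,  0.   , -1.847]), 'eef_pos': array([ 0.556, -0.054,  0.154]), 'eef_rot': array([-2.275,  2.166, -0.   ]), 'ft_force': array([ 0.74 , -0.515, -0.003]), 'finger_gap': np.float64(0.03), 'grip_force': np.float64(0.0)}
pump_grip 0.82 [ 0.559 -0.053  0.053] [310. 186.]
0.69 1267 ((294.9999694824219, 180.99996948242188), (65.99998474121094, 43.99999237060547), 90.0)
310 190
[ 123    0   87   92 5406] [166.  44.] [ 0.6676 -0.1582  0.065 ]
[301 148  15  66 703] [308. 178.] [ 0.5615 -0.0632  0.065 ]
[   57   243   517   157 36396] [305. 344.] [0.5575 0.1045 0.065 ]
[271 249  13  84 570] [278. 286.] [0.5841 0.0399 0.065 ]
```

Call:
drive_tool --plan "0 -0.07 1 0 0 0;0 0 1 0 0 0;0 0 1 0 0 0;0 0 1 0 0 0;0 0 0.5 0 0 0;0 0 0.3 0 0 0;0 0 0 0 0 0;0 0 0 0 0 0"

```text
time_s: 71.77
eef_pos: [0.558, -0.0536, 0.0102]
eef_rot: [-2.278, 2.164, -0.0]
ft_force: [0.0, 0.2, 0.7]
finger_gap: 0.0296
grip_force: 0.0
```

Call:
drive_tool --plan "0 0 0 0 0 0;0 0 0 0 0 0;0 0 0 0 0 0;0 0 0 0 0 0;0 0 0 0 0 0;0 0 0 0 0 0" --hand 0 --squeeze 70

```text
time_s: 72.27
eef_pos: [0.5598, -0.0538, 0.0114]
eef_rot: [-2.276, 2.161, -0.005]
ft_force: [3.9, 1.3, 7.2]
finger_gap: 0.0107
grip_force: 71.7
```

Call:
drive_tool --plan "0 0.4 0 0 0 0;0 0.4 0 0 0 0;0 0.4 0 0 0 0;0 0.4 0 0 0 0;0 0.15 0 0 0 0;0 0 0 0 0 0;0 0 0 0 0 0;0 0 0 0 0 0"

```text
time_s: 72.93
eef_pos: [0.5114, -0.0563, 0.0115]
eef_rot: [-2.273, 2.157, -0.012]
ft_force: [19.7, 3.2, -8.0]
finger_gap: 0.0105
grip_force: 71.2
```

Call:
drive_tool --plan "0 0.1 0 0 0 0;0 0 0 0 0 0;0 0 0 0 0 0;0 0 0 0 0 0;0 0 0 0 0 0"

```text
time_s: 73.35
eef_pos: [0.5115, -0.0564, 0.0116]
eef_rot: [-2.271, 2.154, -0.017]
ft_force: [29.9, 5.9, -19.9]
finger_gap: 0.0102
grip_force: 69.8
```

```bash
python3 -c "
from h import *
st()
for n in('scene','side'):
  p=cap(n); spots(p,'pump_grip',.3);spots(p,'lid',.4)
"
```

```text
{'time_s': np.float64(73.35), 'joint_positions': array([-0.255,  0.447, -0.472,  0.637,  0.005, -1.879]), 'eef_pos': array([ 0.511, -0.056,  0.012]), 'eef_rot': array([-2.271,  2.154, -0.017]), 'ft_force': array([ 29.875,   5.856, -19.924]), 'finger_gap': np.float64(0.01), 'grip_force': np.float64(69.837)}
pump_grip 0.69 [ 0.509 -0.056  0.054] [314. 206.]
lid 0.8 [0.23 0.33 0.  ] [476. 281.]
lid 0.61 [0.655 0.057 0.065] [283. 249.]
lid 0.61 [ 0.695 -0.154  0.005] [243. 216.]
pump_grip 0.69 [ 0.509 -0.058  0.054] [325. 213.]
lid 0.88 [ 0.693 -0.161 -0.005] [405. 247.]
lid 0.6 [ 0.221  0.327 -0.003] [211. 169.]
lid 0.57 [0.654 0.054 0.063] [366. 181.]
lid 0.5 [0.399 0.103 0.003] [274. 199.]
```

The handle is at its stop: force rises with no further travel, and the network puts the paddle about 50 mm out. I guide it back in, open, and leave upward.

Call:
drive_tool --plan "0 -0.3 0 0 0 0;0 -0.4 0 0 0 0;0 -0.4 0 0 0 0;0 -0.4 0 0 0 0;0 -0.35 0 0 0 0;0 -0.05 0 0 0 0;0 0 0 0 0 0;0 0 0 0 0 0"

```text
time_s: 74.32
eef_pos: [0.5612, -0.0537, 0.0114]
eef_rot: [-2.277, 2.162, -0.005]
ft_force: [2.2, 0.7, 8.3]
finger_gap: 0.0104
grip_force: 74.4
```

Call:
drive_tool --plan "0 0 0 0 0 0;0 0 0 0 0 0;0 0 0 0 0 0;0 0 0 0 0 0;0 0 -0.5 0 0 0;0 0 -0.7 0 0 0;0 0 -1 0 0 0;0 0 -1 0 0 0;0 0 -1 0 0 0;0 0 -1 0 0 0" --hand 0.35

```text
time_s: 75.15
eef_pos: [0.5585, -0.0534, 0.167]
eef_rot: [2.278, -2.163, -0.001]
ft_force: [1.6, 0.1, 0.0]
finger_gap: 0.0302
grip_force: 0.0
```

Call:
drive_tool --plan "0 1 -1 0 0 0;0 1 -1 0 0 0;0 1 0 0 0 0;0 1 0 0 0 0;0 0 0 0 0 0;0 0 0 0 0 0;0 0 0 0 0 0"

```text
time_s: 75.73
eef_pos: [0.4408, -0.0598, 0.2249]
eef_rot: [-2.277, 2.163, -0.001]
ft_force: [0.4, -0.5, -0.4]
finger_gap: 0.0301
grip_force: 0.0
```

```bash
python3 -c "
from h import *
st()
for n in('wrist','scene','side'):
  p=cap(n)
  for l in ('pump_grip','valve_grip','lid','weight','tumbler','coaster','brush','remote','mug'): spots(p,l,.5)
  lidpos(p,.076)
"
```

```text
{'time_s': np.float64(75.733), 'joint_positions': array([-0.299,  0.122, -0.299,  1.148,  0.   , -1.922]), 'eef_pos': array([ 0.441, -0.06 ,  0.225]), 'eef_rot': array([-2.277e+00,  2.163e+00, -1.000e-03]), 'ft_force': array([ 0.388, -0.534, -0.362]), 'finger_gap': np.float64(0.03), 'grip_force': np.float64(0.0)}
pump_grip 0.68 [ 0.56  -0.055  0.054] [201. 166.]
valve_grip 0.88 [0.645 0.16  0.075] [136. 341.]
lid 0.86 [ 0.693 -0.162 -0.001] [92. 53.]
lid 0.71 [0.655 0.052 0.066] [119. 257.]
coaster 0.96 [ 0.34  -0.222 -0.002] [417.  11.]
remote 0.71 [0.404 0.108 0.002] [335. 279.]
mug 0.51 [0.627 0.329 0.001] [184. 395.]
lid 0.97 10289 655 50 r 68
lid 0.87 6423 649 -159 r 39
lid 0.69 358 283 217 r 22
pump_grip 0.72 [ 0.561 -0.05   0.053] [299. 213.]
valve_grip 0.86 [0.655 0.161 0.077] [300. 276.]
lid 0.81 [ 0.231  0.328 -0.003] [474. 282.]
lid 0.77 [ 0.694 -0.154  0.001] [244. 217.]
lid 0.57 [0.653 0.055 0.07 ] [283. 247.]
weight 0.79 [ 0.498 -0.29   0.008] [286. 169.]
weight 0.62 [ 0.73  -0.298  0.005] [217. 189.]
coaster 0.64 [ 0.343 -0.224 -0.001] [337. 170.]
brush 0.72 [ 0.634 -0
[... 182 characters left out ...]
 0.003] [341. 346.]
lid 0.84 1692 275 354 r 63
lid 0.58 549 709 -97 r 43
pump_grip 0.73 [ 0.559 -0.056  0.054] [343. 210.]
valve_grip 0.61 [0.649 0.163 0.077] [354. 158.]
lid 0.9 [ 0.221  0.326 -0.003] [210. 169.]
lid 0.87 [ 0.692 -0.165 -0.002] [406. 247.]
lid 0.64 [0.654 0.056 0.065] [366. 180.]
weight 0.97 [ 0.502 -0.294 -0.004] [345. 296.]
tumbler 0.56 [ 0.726 -0.301  0.001] [442. 282.]
coaster 0.66 [ 0.342 -0.223  0.001] [268. 283.]
brush 0.86 [ 0.632 -0.399  0.002] [420. 323.]
remote 0.77 [0.4   0.106 0.001] [275. 199.]
remote 0.55 [ 0.504 -0.293 -0.001] [346. 295.]
mug 0.71 [ 0.625  0.329 -0.001] [333. 156.]
lid 0.93 729 234 202 r 63
lid 0.72 717 652 -240 r 43
lid 0.59 997 653 49 r 69
```

Everything reads as it should, so I hand it in.

```bash
python3 -c "
from plant import manip
print(manip.close_job())"
```

```text
the job is handed in; nothing more can be done
None
```

I handed the job in; it returned no verdict, but by the final camera readings all five adapters are in the chamber, the lid is seated, pump and valve are back at rest and the bystanders are in place; I viewed 15 pictures, one over the limit of 14.

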